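# Swap the blanks for the timer cams and shut the kit drawer

### The arm

A 6-joint arm with a two-finger parallel gripper is mounted at the origin on a cart in front of the work surface, level with it; the furniture and walls round the work are solid. World frame = base frame: x ahead of the robot, y to its left, z up, the work surface at z = 0. Lengths are in m, angles in rad, forces in N, time in s.
With the tool pointing down it reaches from about 0.425 to 0.95 m from the base axis. Payload 3.5 kg.
Tool frame: the origin (TCP) lies between the finger pads; the fingertips stand 19 mm ahead of it and the grasp point (between the pads) is the TCP (ctrl.nose_length is the distance from the TCP to the fingertips, in m); z points along the fingers, y is the line along which they close (so a half turn about z gives the same grasp; the last joint's range is limited). The gripper opens to 85 mm and grips with 20 to 120 N. Pads are 22 mm wide; open, the fingers measure 114 mm over their backs; the gripper's body (76 mm by 85 mm) begins 54 mm behind the grasp point. The pads swing forward as they close: fully open they stand 13 mm farther back than shut.
Start: joints at [-1.403, 0.286, 1.577, -0, 1.279, -0.15], TCP at [0.211, -0.641, 0.25] pointing down, gripper open.
Joint ranges: [-2.77, 2.77], [-0.9, 2.22], [0.21, 2.48], [-1.53, 4.67], [0.24, 2.81], [-2.84, 2.84]. Speed limits (rad/s): [2.79, 2.79, 3.14, 3.14, 3.14, 3.14].

### API

Orientations are given as a unit quaternion [x, y, z, w].
In Python, from plant import ctrl gives the robot as it stands.
- The arm moves only by the tool apply_moves, never from a script. Its argument "series" is a list of rows, each a list of 6 numbers: the shift along the world's x, y, z scaled (see below), then the turn, a rotation vector about the world's x, y, z scaled (see below). A call has 1 to 20 rows; each row is the pose to reach, as a shift and turn from the pose commanded when the call began; what a row does not reach only later rows make up. The controller multiplies each number of a shift by 0.8 m and each number of a turn by 45 degrees. A row lasts 1/8 s, in which the tool goes at most 62.5 mm and 10.7 degrees, less where a joint would pass 70% of its speed; a pose out of reach is approached as far as the arm can. A call with a number of a shift or a turn outside -1 to 1 is refused whole. A call with a gripper value outside its range is refused whole. "jaw" is the opening, from 0 (shut) to 1 (fully open), set as the call begins (left out, the last holds). The fingers move at their own pace and stop on an object; "squeeze" is the grip in N (left out, the last holds). Time passes only in rows, so rows that repeat a pose let the fingers close. It gives the time, the measured TCP pose, the force, the opening and the grip force at its end, in the units of the state.
- ctrl.get_state(): the state, without advancing time (a new reading comes with each control period).
- ctrl.read_camera(name): name is "scene" or "side" or "wrist"; returns the picture (480x640x3 uint8, red, green, blue); there is no depth.
- ctrl.get_calibration(name): a dict with "fx", "fy", "cx", "cy" (pixels), "dist_coeffs" ([k1, k2, p1, p2, k3] as OpenCV has them; the pictures are not rectified), "xyz" and "orientation" of the camera in the world; the wrist camera has in their place "hand_eye" (4x4, takes a point from camera to tool coordinates, whose origin is the TCP and whose axes are the flange's). Camera axes: x right, y up, looking along -z (the intrinsics and any distortion apply to the point x, -y, -z); pixel columns grow to the right and rows downward; lengths in m; the calibration is good to about 2 mm. A picture is of the moment at which its call begins: read the wrist's pose just before it. get_calibration takes no time and is no camera call.
- ctrl.sign_off(): hands the job in; it is judged then, once.
Trained networks look in the newest picture that a camera, given by its name, has taken for a name from the list of things; names that differ only in an ending like _2 or _b are one class to them, and where a whole thing is asked for, a point or a joint stands for the part that bears it (a point fixed in the world has none). Each returns a list of dicts, best first, with "p" (0 to 1); they miss things now and then, are a little off and sometimes report something else, mostly with a low value. They report only what shows in the picture. A call takes as long as a camera call. They do not tell look-alikes from the thing itself.
- ctrl.boxes_of(thing, camera): "xy" ([column, row] as shares, 0 to 1, of the picture: columns of its width, rows of its height, amid what is visible of it).
- ctrl.silhouettes(thing, camera): "pixels" (480x640 bool, what is visible of it) and "xy" ([column, row] as shares, 0 to 1, of the picture: columns of its width, rows of its height, amid what is visible of it).
The state is a dict: "time": time; "qpos": joint angles; "dq": joint speeds; "joint_efforts": joint torques, N m; "eef_pos": TCP position; "tcp_rot": TCP orientation; "contact_force": force on the tool from outside, world axes, zero at the start; "wrist_torque": the same for the moment, N m; "opening": opening from 0.0 (shut) to 1.0 (fully open); "finger_force": force on a finger pad.
Only numpy, scipy, OpenCV 4.12 (cv2) and the standard library are available. Lean on these libraries where they do the work, as an engineer would, in place of code of your own. Each camera call takes 0.05 s, during which the arm holds its last target. There are 200 camera calls.

### The job

Take the round blanks off the spindles and stand them in the open kit drawer, and fit every cam from that drawer, hub up, on a flatted spindle of its own, turned so that its D-bore matches the spindle's flat and it goes all the way down onto the shoulder (any cam fits any spindle). Then push the drawer, with the blanks standing in it, fully home past its catch, leaving the other things on the bench where they lie.

Things in the scene. Friction and masses are not known exactly. Their poses are not given: they have to be found in the camera images.
- cam_0: steel cam, about 0.12 kg, 3 to 5 present, all alike: disc 12 mm thick, 25 mm radius, with one lobe reaching 34 mm along its +x; round hub 26 mm across, 46 mm high over all, to be gripped above the disc. D-shaped bore right through, 16 mm across, its flat 5 mm from the axis on the +x (lobe's) side. Origin: on the bore axis at the underside; z up. Starts hub up on the drawer's floor.
- cam_1: steel cam, about 0.12 kg, 3 to 5 present, all alike: disc 12 mm thick, 25 mm radius, with one lobe reaching 34 mm along its +x; round hub 26 mm across, 46 mm high over all, to be gripped above the disc. D-shaped bore right through, 16 mm across, its flat 5 mm from the axis on the +x (lobe's) side. Origin: on the bore axis at the underside; z up. Starts hub up on the drawer's floor.
- cam_2: steel cam, about 0.12 kg, 3 to 5 present, all alike: disc 12 mm thick, 25 mm radius, with one lobe reaching 34 mm along its +x; round hub 26 mm across, 46 mm high over all, to be gripped above the disc. D-shaped bore right through, 16 mm across, its flat 5 mm from the axis on the +x (lobe's) side. Origin: on the bore axis at the underside; z up. Starts hub up on the drawer's floor.
- cam_3: steel cam, about 0.12 kg, 3 to 5 present, all alike: disc 12 mm thick, 25 mm radius, with one lobe reaching 34 mm along its +x; round hub 26 mm across, 46 mm high over all, to be gripped above the disc. D-shaped bore right through, 16 mm across, its flat 5 mm from the axis on the +x (lobe's) side. Origin: on the bore axis at the underside; z up. Starts hub up on the drawer's floor.
- cam_4: steel cam, about 0.12 kg, 3 to 5 present, all alike: disc 12 mm thick, 25 mm radius, with one lobe reaching 34 mm along its +x; round hub 26 mm across, 46 mm high over all, to be gripped above the disc. D-shaped bore right through, 16 mm across, its flat 5 mm from the axis on the +x (lobe's) side. Origin: on the bore axis at the underside; z up. Starts hub up on the drawer's floor.
- blank_0: round steel blank, about 0.1 kg, one of three alike: as a cam but with no lobe, its disc 12 mm thick and 21 mm in radius all round; hub 26 mm across, 46 mm high over all, gripped above the disc; the same D-bore (flat on its +x side). Origin: on the bore axis at the underside; z up. Starts seated on a spindle; lifts straight off.
- blank_1: round steel blank, about 0.1 kg, one of three alike: as a cam but with no lobe, its disc 12 mm thick and 21 mm in radius all round; hub 26 mm across, 46 mm high over all, gripped above the disc; the same D-bore (flat on its +x side). Origin: on the bore axis at the underside; z up. Starts seated on a spindle; lifts straight off.
- blank_2: round steel blank, about 0.1 kg, one of three alike: as a cam but with no lobe, its disc 12 mm thick and 21 mm in radius all round; hub 26 mm across, 46 mm high over all, gripped above the disc; the same D-bore (flat on its +x side). Origin: on the bore axis at the underside; z up. Starts seated on a spindle; lifts straight off.
- spindle_0: fixed upright spindle, 14 mm across, 50 mm long, the top 5 mm tapered, one flat all along it, 4 mm from the axis on its own +x side. Origin: on the axis at its foot, on the shoulder (34 mm wide, 16 mm above the bench) where a cam rests; z up. A cam goes down only with its +x within about 10 degrees of this +x (1 mm play). Each flat faces its own way.
- spindle_1: fixed upright spindle, 14 mm across, 50 mm long, the top 5 mm tapered, one flat all along it, 4 mm from the axis on its own +x side. Origin: on the axis at its foot, on the shoulder (34 mm wide, 16 mm above the bench) where a cam rests; z up. A cam goes down only with its +x within about 10 degrees of this +x (1 mm play). Each flat faces its own way.
- spindle_2: fixed upright spindle, 14 mm across, 50 mm long, the top 5 mm tapered, one flat all along it, 4 mm from the axis on its own +x side. Origin: on the axis at its foot, on the shoulder (34 mm wide, 16 mm above the bench) where a cam rests; z up. A cam goes down only with its +x within about 10 degrees of this +x (1 mm play). Each flat faces its own way.
- spindle_3: fixed upright spindle, 14 mm across, 50 mm long, the top 5 mm tapered, one flat all along it, 4 mm from the axis on its own +x side. Origin: on the axis at its foot, on the shoulder (34 mm wide, 16 mm above the bench) where a cam rests; z up. A cam goes down only with its +x within about 10 degrees of this +x (1 mm play). Each flat faces its own way.
- spindle_4: fixed upright spindle, 14 mm across, 50 mm long, the top 5 mm tapered, one flat all along it, 4 mm from the axis on its own +x side. Origin: on the axis at its foot, on the shoulder (34 mm wide, 16 mm above the bench) where a cam rests; z up. A cam goes down only with its +x within about 10 degrees of this +x (1 mm play). Each flat faces its own way.
- mount_plate: fixed aluminium mounting plate, 170 x 270 x 12 mm, flat on the bench, carrying the five spindles at least 85 mm apart. Origin: centre of its underside.
- kit_case: fixed low plywood case of the kit drawer, 210 deep (x) x 300 wide x 76 mm high, its open front toward the robot (its -x). Origin: centre of its underside.
- drawer (a joint): opening of the drawer in m: 0 shut, 0.17 fully out; it slides out along the case's -x. It slides with about 2 N; over the last 15 mm it must be pushed past a spring catch, which takes about 4 N, and it then stays at 0 against its stop.
- drawer_front (a point): middle of the top edge of the drawer's front face, on the outside (the side toward the robot), 62 mm above the bench. The front board is 298 mm wide, 12 mm thick and reaches from 5 to 62 mm above the bench; x of this frame points into the case, the way to push.
- drawer_floor (a point): on the drawer's inner floor (12 mm above the bench), 73 mm behind the inside of the front board, midway across; cams stand round it; moves with the drawer. x as for the front. The floor is 266 mm wide, its side walls rise 14 mm above it; with the drawer 160 mm open it is uncovered to 85 mm beyond this point.
- tape_measure: yellow and black pocket tape measure, 67 x 74 x 35 mm, lying on the bench between case and plate; not part of the job. Origin: centre of its underside.
- driver_yellow: screwdriver with a yellow handle, 233 mm long, lying behind the mounting plate; not part of the job. Origin: centre of its underside.
Not all that is in view belongs to the job. Leave any blue or turquoise look-alike of the cam_2 alone.

How it is judged:
By the outcome, as a careful person would: the job done as asked, in the order asked, and still so for the second after the job is handed in, with the robot touching nothing.
Of cam_0, cam_1, cam_2, cam_3, cam_4 only 3 to 5 are there at a start; the rules pass over those that are not, and their reading is None.
At some moment in a run one of cam_0, cam_1, cam_2, cam_3, cam_4, blank_0, blank_1, blank_2 may be knocked a few centimetres aside while the robot is not near it.
It also fails if it takes over 210 s, if anything falls off the work surface, if the arm or the gripper's body presses on something with over 40 N, if the wrist force passes 120 N, or if a joint passes its speed limit or range.

## Working session

There is one attempt and no reset: what is moved stays moved. The work goes in short steps, Python scripts to look and compute and a tool call to move; the robot and the scene stay as the last step left them, time stands still between calls to the robot, and variables do not carry over. Pictures are saved under pics/ and viewed, at most 14 in all, crops included, and the job is handed in when it is done.

Besides the shell and the picture viewer there is one more tool, called after ">>>" as name(argument=value, ...) on one line, values as JSON. apply_moves: Moves the arm, as the interface text tells. Shifts and turns lie within -1 to 1; 1 stands for 0.8 m of shift or 45 degrees of turn. Its arguments: {"type":"object","properties":{"series":{"type":"array"},"jaw":{"type":"number"},"squeeze":{"type":"number"}},"required":["series"]}

```bash
ls; mkdir -p pics; python3 - <<'E'
from plant import ctrl
import cv2
s=ctrl.get_state(); print({k:s[k] for k in('time','eef_pos','tcp_rot','opening')}, ctrl.nose_length)
for n in("scene","side","wrist"):
    im=ctrl.read_camera(n); cv2.imwrite(f"pics/{n}0.png",im[:,:,::-1]); print(n,ctrl.get_calibration(n))
E
```

```text
pics
{'time': 0.0, 'eef_pos': array([ 0.21083306, -0.64059251,  0.24892888]), 'tcp_rot': array([ 9.87400101e-01,  1.58239195e-01, -1.68880730e-05, -1.18199008e-03]), 'opening': 0.9995370536806911} 0.019
scene {'fx': 573.7036992624267, 'fy': 573.7036992624267, 'cx': 316.01068366426875, 'cy': 232.02840599646132, 'dist_coeffs': array([0.05034671, 0.        , 0.        , 0.        , 0.        ]), 'xyz': array([-0.21001911,  0.58478417,  0.97927622]), 'orientation': array([-0.16930539,  0.38040095,  0.81901582, -0.39477068])}
side {'fx': 578.8027390155986, 'fy': 578.8027390155986, 'cx': 314.3657442611128, 'cy': 235.86010561664324, 'dist_coeffs': array([-0.06685838,  0.        ,  0.        ,  0.        ,  0.        ]), 'xyz': array([ 0.2976685 , -1.32662526,  1.13929004]), 'orientation': array([ 0.41812454, -0.04943813, -0.10348027,  0.90112129])}
wrist {'fx': 351.0833358281389, 'fy': 351.0833358281389, 'cx': 320.23513226203875, 'cy': 237.28660478867323, 'dist_coeffs': array([-0.01818635,  0.        ,  0.        ,  0.        ,  0.        ]), 'hand_eye': array([[ 2.10896004e-05,  9.51288382e-01,  3.08302472e-01,
         7.95792191e-02],
       [ 9.99999997e-01,  2.16860705e-06, -7.50969362e-05,
         2.86833840e-04],
       [-7.21074299e-05,  3.08302473e-01, -9.51288379e-01,
        -1.23857863e-01],
       [ 0.00000000e+00,  0.00000000e+00,  0.00000000e+00,
         1.00000000e+00]])}
```

View pics/scene0.png

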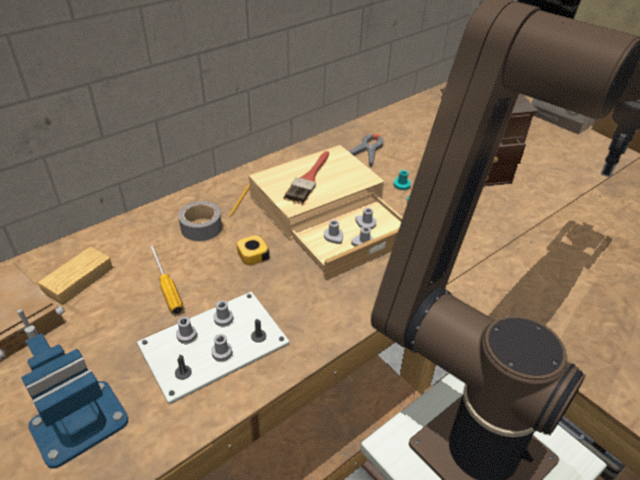

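View pics/side0.png

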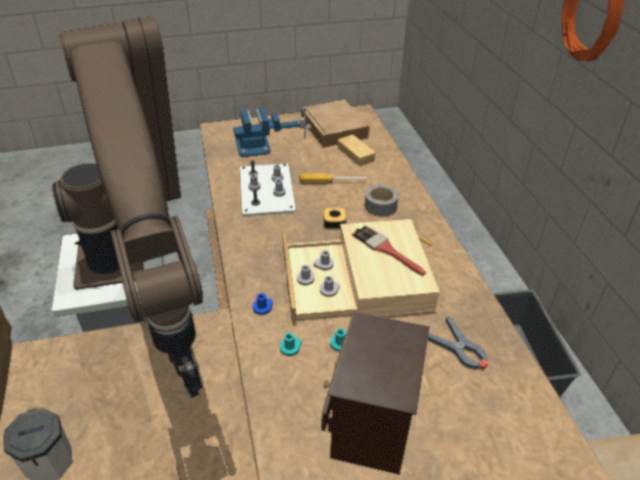

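```bash
cat > h.py <<'E'
import numpy as np, cv2
from scipy.spatial.transform import Rotation as R
from plant import ctrl
def cam(n):
    c=ctrl.get_calibration(n); K=np.array([[c['fx'],0,c['cx']],[0,c['fy'],c['cy']],[0,0,1]])
    if n=='wrist':
        s=ctrl.get_state(); T=np.eye(4); T[:3,:3]=R.from_quat(s['tcp_rot']).as_matrix(); T[:3,3]=s['eef_pos']
        T=T@np.array(c['hand_eye'])
    else:
        T=np.eye(4); T[:3,:3]=R.from_quat(c['orientation']).as_matrix(); T[:3,3]=c['xyz']
    return K,np.array(c['dist_coeffs']),T
def ray(c,px):
    K,d,T=c; u=cv2.undistortPoints(np.array(px,float).reshape(-1,1,2),K,d)[:,0]
    return T[:3,3],np.c_[u[:,0],-u[:,1],-np.ones(len(u))]@T[:3,:3].T
def onz(c,px,z):
    o,r=ray(c,px); return o+r*((z-o[2])/r[:,2])[:,None]
def proj(c,P):
    K,d,T=c; q=(np.atleast_2d(P)-T[:3,3])@T[:3,:3]; q=q*[1,-1,-1]
    return cv2.projectPoints(q.reshape(-1,1,3),np.zeros(3),np.zeros(3),K,d)[0][:,0]
def yaw():
    s=ctrl.get_state(); m=R.from_quat(s['tcp_rot']).as_matrix(); return np.degrees(np.arctan2(m[1,0],m[0,0]))
E
python3 - <<'E'
from h import *
for n in('scene','side'):
    c=cam(n)
    for t,z in(('cam_0',.03),('blank_0',.03),('spindle_0',.03),('mount_plate',.012),('drawer_front',.05),('kit_case',.05),('tape_measure',.02)):
        print(n,t,[(round(d['p'],2),np.round(np.array(d['xy'])*[640,480]).tolist(),np.round(onz(c,np.array(d['xy'])*[640,480],z)[0,:2],3).tolist()) for d in ctrl.boxes_of(t,n)])
print(yaw())
E
```

```text
scene cam_0 [(0.81, [336.0, 234.0], [0.594, -0.161]), (0.71, [366.0, 219.0], [0.589, -0.263]), (0.57, [403.0, 182.0], [0.649, -0.459]), (0.26, [256.0, 333.0], [0.455, 0.178])]
scene blank_0 [(0.82, [219.0, 318.0], [0.538, 0.215]), (0.65, [222.0, 349.0], [0.463, 0.256]), (0.62, [185.0, 329.0], [0.556, 0.287])]
scene spindle_0 [(0.64, [181.0, 371.0], [0.469, 0.345]), (0.6, [257.0, 335.0], [0.449, 0.18])]
scene mount_plate [(0.73, [209.0, 346.0], [0.499, 0.266])]
scene drawer_front [(0.87, [345.0, 233.0], [0.567, -0.167])]
scene kit_case [(0.62, [315.0, 184.0], [0.77, -0.237]), (0.3, [253.0, 334.0], [0.442, 0.192]), (0.17, [186.0, 329.0], [0.538, 0.292])]
scene tape_measure [(0.76, [253.0, 250.0], [0.68, 0.031])]
side cam_0 [(0.84, [328.0, 284.0], [0.589, -0.254]), (0.76, [304.0, 275.0], [0.534, -0.206]), (0.73, [340.0, 339.0], [0.571, -0.446]), (0.68, [265.0, 301.0], [0.412, -0.279]), (0.6, [287.0, 345.0], [0.442, -0.436])]
side blank_0 [(0.71, [279.0, 190.0], [0.541, 0.205]), (0.64, [255.0, 180.0], [0.47, 0.277]), (0.58, [275.0, 170.0], [0.549, 0.325]), (0.55, [331.0, 218.0], [0.669, 0.024]), (0.3, [304.0, 275.0], [0.534, -0.206])]
side spindle_0 [(0.65, [254.0, 199.0], [0.452, 0.174])]
side mount_plate [(0.87, [266.0, 194.0], [0.497, 0.217]), (0.54, [394.0, 274.0], [0.784, -0.241]), (0.25, [253.0, 165.0], [0.482, 0.4])]
side drawer_front [(0.96, [317.0, 281.0], [0.56, -0.254])]
side kit_case [(0.97, [392.0, 276.0], [0.761, -0.281])]
side tape_measure [(0.88, [334.0, 217.0], [0.681, 0.036])]
18.205447543476378
```

>>> apply_moves(series=[[0.475, 0.5875, 0, 0, 0, 1], [0.475, 0.5875, 0, 0, 0, 1], [0.475, 0.5875, 0, 0, 0, 1], [0.475, 0.5875, 0, 0, 0, 1], [0.475, 0.5875, 0, 0, 0, 1], [0.475, 0.5875, 0, 0, 0, 1], [0.475, 0.5875, 0, 0, 0, 1], [0.475, 0.5875, 0, 0, 0, 1], [0.475, 0.5875, 0, 0, 0, 1], [0.475, 0.5875, 0, 0, 0, 1], [0.475, 0.5875, 0, 0, 0, 1], [0.475, 0.5875, 0, 0, 0, 1], [0.475, 0.5875, 0, 0, 0, 1], [0.475, 0.5875, 0, 0, 0, 1]], jaw=0.5)

```text
time: 2.6
eef_pos: [0.5904, -0.1723, 0.2504]
tcp_rot: [0.852, 0.523, -0.0, 0.0]
contact_force: [1.0, -0.8, -0.5]
opening: 0.502
finger_force: 0.0
```

```bash
python3 - <<'E'
from h import *
c=cam('wrist'); im=ctrl.read_camera('wrist'); cv2.imwrite('pics/w1.png',im[:,:,::-1])
np.savez('w1.npz',im=im,K=c[0],d=c[1],T=c[2])
print(ctrl.get_state()['eef_pos'],yaw())
for d in ctrl.boxes_of('cam_0','wrist'): print(d['p'],np.array(d['xy'])*[640,480],onz(c,np.array(d['xy'])*[640,480],.035))
E
```

```text
[ 0.59048446 -0.17215525  0.25042993] 63.115304801571924
0.93 [213.888 335.376] [[ 0.41847767 -0.24920567  0.035     ]]
0.77 [289.408 253.104] [[ 0.5409536  -0.20097067  0.035     ]]
0.71 [312.32  411.408] [[ 0.46766495 -0.39443325  0.035     ]]
0.58 [361.6   277.104] [[ 0.59600192 -0.25921557  0.035     ]]
0.57 [324.992 186.384] [[ 0.6046713  -0.15582579  0.035     ]]
0.49 [496.  410.4] [[ 0.66807392 -0.49587231  0.035     ]]
```

View pics/w1.png

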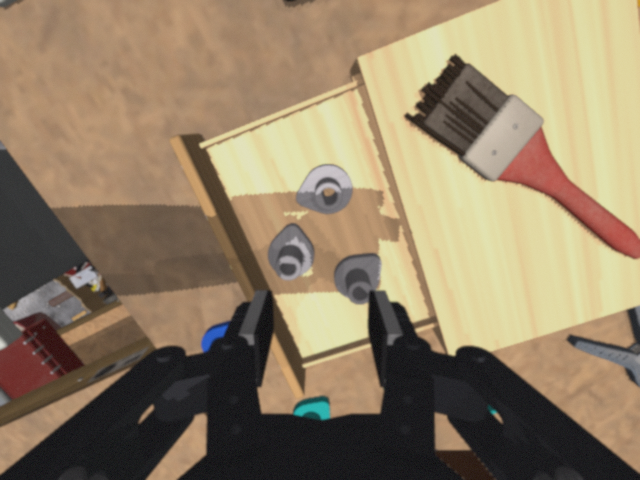

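>>> apply_moves(series=[[-0.0875, 0.5875, 0, 0, 0, 0.6], [-0.0875, 0.5875, 0, 0, 0, 0.6], [-0.0875, 0.5875, 0, 0, 0, 0.6], [-0.0875, 0.5875, 0, 0, 0, 0.6], [-0.0875, 0.5875, 0, 0, 0, 0.6], [-0.0875, 0.5875, 0, 0, 0, 0.6], [-0.0875, 0.5875, 0, 0, 0, 0.6], [-0.0875, 0.5875, 0, 0, 0, 0.6], [-0.0875, 0.5875, 0, 0, 0, 0.6], [-0.0875, 0.5875, 0, 0, 0, 0.6], [-0.0875, 0.5875, 0, 0, 0, 0.6], [-0.0875, 0.5875, 0, 0, 0, 0.6]])

```text
time: 4.2
eef_pos: [0.5214, 0.2977, 0.2504]
tcp_rot: [0.706, 0.708, -0.0, 0.0]
contact_force: [0.6, 0.1, -0.6]
opening: 0.503
finger_force: 0.0
```

```bash
python3 - <<'E'
from h import *
z=np.load('w1.npz'); c1=(z['K'],z['d'],z['T'])
print('board',onz(c1,[[178,138],[300,392]],.062)); print('hubs',onz(c1,[[328,190],[291,262],[358,287]],.054), 'walls',onz(c1,[[206,148],[362,86],[305,362],[436,325]],.026))
c=cam('wrist'); im=ctrl.read_camera('wrist'); cv2.imwrite('pics/w2.png',im[:,:,::-1])
np.savez('w2.npz',im=im,K=c[0],d=c[1],T=c[2])
print(ctrl.get_state()['eef_pos'],yaw())
for t in('blank_0','spindle_0'):
  for d in ctrl.boxes_of(t,'wrist'): print(t,d['p'],np.array(d['xy'])*[640,480],onz(c,np.array(d['xy'])*[640,480],.045))
E
```

```text
board [[ 0.51254283 -0.05685698  0.062     ]
 [ 0.48062052 -0.34114674  0.062     ]]
hubs [[ 0.60687161 -0.15703663  0.054     ]
 [ 0.54270734 -0.20431979  0.054     ]
 [ 0.58993026 -0.25863576  0.054     ]] walls [[ 0.51834991 -0.07186224  0.026     ]
 [ 0.67597432 -0.08980624  0.026     ]
 [ 0.48959033 -0.33271327  0.026     ]
 [ 0.64581142 -0.35600391  0.026     ]]
[0.5213348  0.29781251 0.25039043] 90.11577681436448
blank_0 0.94 [337.792 286.608] [[0.54030094 0.21626564 0.045     ]]
blank_0 0.64 [268.416 242.304] [[0.47072196 0.26451878 0.045     ]]
blank_0 0.59 [346.496 211.296] [[0.54730109 0.29618723 0.045     ]]
spindle_0 0.93 [273.408 161.904] [[0.47872094 0.34288377 0.045     ]]
spindle_0 0.68 [259.52  257.088] [[0.46108591 0.2488101  0.045     ]]
spindle_0 0.64 [350.784 219.12 ] [[0.55165385 0.28840316 0.045     ]]
```

View pics/w2.png

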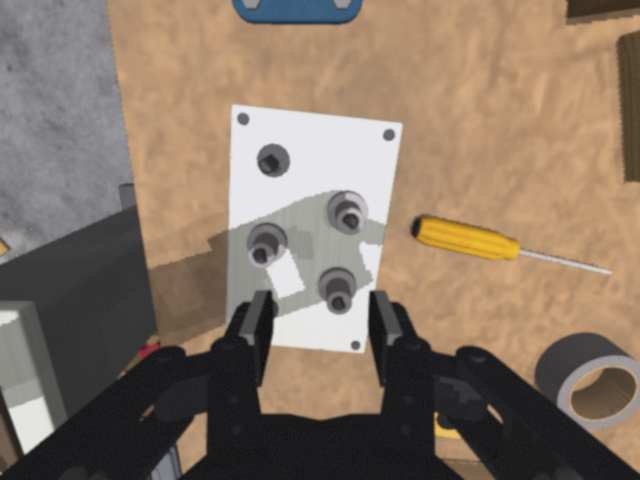

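>>> apply_moves(series=[[-0.025, -0.125, -0.0625, 0, 0, 0], [-0.025, -0.125, -0.0625, 0, 0, 0], [-0.025, -0.125, -0.0625, 0, 0, 0], [-0.025, -0.125, -0.0625, 0, 0, 0], [-0.025, -0.125, -0.0625, 0, 0, 0]])

```text
time: 4.97
eef_pos: [0.5019, 0.1998, 0.2017]
tcp_rot: [0.705, 0.709, 0.001, 0.001]
contact_force: [0.3, 0.4, -0.5]
opening: 0.5
finger_force: 0.0
```

```bash
cat >> h.py <<'E'
def shot(name):
    c=cam('wrist'); im=ctrl.read_camera('wrist')
    np.savez(name+'.npz',im=im,K=c[0],d=c[1],T=c[2]); return c,im
def load(name):
    z=np.load(name+'.npz'); return (z['K'],z['d'],z['T']),z['im']
def crops(name,im,centers,r=32,k=6):
    t=[cv2.resize(im[max(0,int(y)-r):int(y)+r,max(0,int(x)-r):int(x)+r],(2*r*k//2,2*r*k//2),interpolation=cv2.INTER_CUBIC) for x,y in centers]
    cv2.imwrite(f'pics/{name}.png',np.hstack(t)[:,:,::-1])
E
python3 - <<'E'
from h import *
c,im=shot('w3'); print(ctrl.get_state()['eef_pos'],yaw())
P=np.array([[.479,.343],[.552,.288],[.461,.249],[.540,.207],[.462,.19]])
p=proj(c,np.c_[P,np.full(5,.064)]); print(p)
cv2.imwrite('pics/w3.png',im[:,:,::-1])
E
```

```text
[0.50180086 0.19982793 0.20156544] 90.27692258013153
[[284.87425891  21.39560586]
 [390.6098242  110.43440103]
 [263.58050361 165.94774597]
 [368.30927794 221.45367506]
 [268.19308604 241.95588102]]
```

View pics/w3.png

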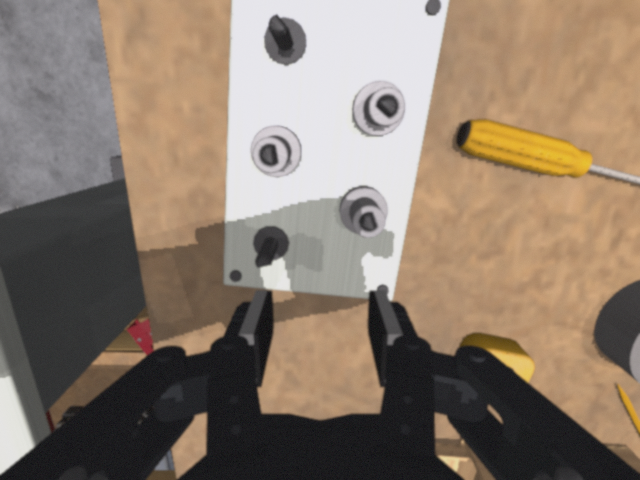

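```bash
cat >> h.py <<'E'
def Dcurve(r,f,n=120):
    # points and outward normals of a D with its flat at +x f
    a0=np.arccos(f/r); a=np.linspace(a0,2*np.pi-a0,n); y=np.linspace(-1,1,24)*r*np.sin(a0)
    P=np.r_[np.c_[r*np.cos(a),r*np.sin(a)],np.c_[np.full(24,f),y]]
    N=np.r_[np.c_[np.cos(a),np.sin(a)],np.tile([1.,0],(24,1))]; return P,N
def samp(g,c,P):
    p=proj(c,P).astype(np.float32); return cv2.remap(g,p[:,0].reshape(1,-1),p[:,1].reshape(1,-1),cv2.INTER_LINEAR)[0]
def edge(g,c,x,y,z,P,N,th=0,e=.0012):
    m=np.array([[np.cos(th),np.sin(th)],[-np.sin(th),np.cos(th)]]); P=P@m+[x,y]; N=N@m; zz=np.full((len(P),1),z)
    return samp(g,c,np.c_[P+e*N,zz])-samp(g,c,np.c_[P-e*N,zz])
def gray(im): return cv2.GaussianBlur(cv2.cvtColor(im,cv2.COLOR_RGB2GRAY),(0,0),.7).astype(np.float32)
def circ(n=90): a=np.arange(n)*2*np.pi/n; P=np.c_[np.cos(a),np.sin(a)]; return P
def fit_hub(c,im,x0,y0,z,R0=.005):
    """hub top (r 13) with dark D-bore at height z; returns x,y,theta(deg),score"""
    from scipy.optimize import minimize
    g=gray(im); P,N=Dcurve(.008,.005); C=circ()
    def s(v): return -(edge(g,c,v[0],v[1],z,P,N,v[2]).mean()+.7*np.abs(edge(g,c,v[0],v[1],z,.013*C,C)).mean())
    G=np.arange(-R0,R0+1e-9,.001)
    best=min(((s((x0+a,y0+b,t)),x0+a,y0+b,t) for a in G for b in G for t in np.radians(range(0,360,30))))
    cand=[minimize(s,[best[1],best[2],best[3]+o],method='Nelder-Mead',options=dict(initial_simplex=np.array([[0,0,0],[.001,0,0],[0,.001,0],[0,0,.4]])+[best[1],best[2],best[3]+o])) for o in np.radians(range(0,360,45))]
    cand.sort(key=lambda r:r.fun); r=cand[0]
    alt=[round(q.fun,1) for q in cand if abs(np.angle(np.exp(1j*(q.x[2]-r.x[2]))))>.6][:1]
    return np.round(r.x[:2],4).tolist(),round(np.degrees(r.x[2])%360,1),round(r.fun,1),alt
E
python3 - <<'E'
from h import *
c,im=load('w3')
for p in [(388,106),(271,152),(369,218)]:
    q=onz(c,[p],.062)[0]; print('blank',q[:2].round(4),fit_hub(c,im,*q[:2],.062))
print('tips',onz(c,[(276,22),(265,258)],.066)[:,:2],'shoulders',onz(c,[(285,41),(271,243)],.016)[:,:2])
c1,i1=load('w1')
for p in[(328,190),(291,262),(358,287)]:
    q=onz(c1,[p],.058)[0]; print('cam',q[:2].round(4),fit_hub(c1,i1,*q[:2],.058))
crops('c3',im,[(388,106),(271,152),(369,218),(280,38),(268,250)],k=5)
E
```

```text
blank [0.5503 0.291 ] ([0.5496, 0.2911], np.float64(231.9), np.float64(-143.0), [np.float64(-121.6)])
blank [0.4666 0.2589] ([0.4652, 0.257], np.float64(8.3), np.float64(-132.4), [np.float64(-117.7)])
blank [0.5407 0.2092] ([0.5408, 0.2065], np.float64(21.6), np.float64(-97.4), [np.float64(-86.3)])
tips [[0.47337682 0.34214065]
 [0.4592192  0.17724571]] shoulders [[0.47459919 0.3410747 ]
 [0.45728591 0.17270686]]
cam [ 0.6071 -0.1563] ([0.6047, -0.1617], np.float64(184.3), np.float64(-55.0), [np.float64(-49.2)])
cam [ 0.5438 -0.203 ] ([0.538, -0.2069], np.float64(61.0), np.float64(-65.8), [np.float64(-57.8)])
cam [ 0.5904 -0.2567] ([0.5892, -0.2634], np.float64(1.9), np.float64(-44.4), [np.float64(-39.8)])
```

View pics/c3.png

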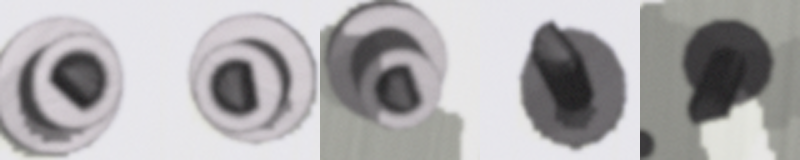

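>>> apply_moves(series=[[0.075, 0.0625, 0, 0, 0, 1], [0.075, 0.0625, 0, 0, 0, 1], [0.075, 0.0625, 0, 0, 0, 1], [0.075, 0.0625, 0, 0, 0, 1], [0.075, 0.0625, 0, 0, 0, 1]])

```text
time: 5.65
eef_pos: [0.5612, 0.2498, 0.2007]
tcp_rot: [0.381, 0.925, 0.0, 0.0]
contact_force: [0.1, -0.1, -0.5]
opening: 0.498
finger_force: 0.0
```

>>> apply_moves(series=[[0, 0, 0, 0, 0, 1], [0, 0, 0, 0, 0, 1], [0, 0, 0, 0, 0, 1], [0, 0, 0, 0, 0, 1], [0, 0, 0, 0, 0, 1], [0, 0, 0, 0, 0, 1], [0, 0, 0, 0, 0, 1]])

```text
time: 6.52
eef_pos: [0.561, 0.2489, 0.2004]
tcp_rot: [-0.001, 1.0, 0.0, 0.0]
contact_force: [-0.6, -0.7, -0.1]
opening: 0.5
finger_force: 0.0
```

```bash
python3 - <<'E'
from h import *
c,im=shot('w4'); print(ctrl.get_state()['eef_pos'],yaw()); cv2.imwrite('pics/w4.png',im[:,:,::-1])
for p in [(.5496,.2911),(.4652,.257),(.5408,.2065)]:
    print(fit_hub(c,im,*p,.062),proj(c,[[*p,.062]]))
E
```

```text
[0.56094442 0.24889333 0.20034008] -179.8722814826479
([0.5495, 0.2911], np.float64(233.2), np.float64(-115.4), [np.float64(-98.9)]) [[375.17164404 215.18327781]]
([0.4654, 0.2572], np.float64(8.0), np.float64(-126.2), [np.float64(-109.3)]) [[332.2303369   97.70773738]]
([0.5406, 0.2063], np.float64(21.9), np.float64(-60.3), [np.float64(-50.3)]) [[264.78534483 203.7921389 ]]
```

>>> apply_moves(series=[[-0.0143, 0.0527, 0, 0, 0, 0], [-0.0143, 0.0527, 0, 0, 0, 0], [-0.0143, 0.0527, 0, 0, 0, 0], [-0.0143, 0.0527, -0.1, 0, 0, 0], [-0.0143, 0.0527, -0.1, 0, 0, 0], [-0.0143, 0.0527, -0.1, 0, 0, 0]], jaw=0.55)

```text
time: 7.32
eef_pos: [0.5487, 0.2901, 0.1187]
tcp_rot: [-0.001, 1.0, -0.001, -0.002]
contact_force: [-0.2, 0.2, 0.6]
opening: 0.546
finger_force: 0.0
```

```bash
python3 -c "
from h import *
s=ctrl.get_state();print(s['eef_pos'],yaw(),s['opening'],s['contact_force'])"
```

```text
[0.5486803  0.29005146 0.11870788] -179.84371182313228 0.5457177536839611 [-0.15173069  0.23695596  0.62347895]
```

>>> apply_moves(series=[[0.0011, 0.0013, -0.04, 0, 0, 0], [0.0011, 0.0013, -0.082, 0, 0, 0], [0.0011, 0.0013, -0.082, 0, 0, 0], [0.0011, 0.0013, -0.082, 0, 0, 0]])

```text
time: 7.82
eef_pos: [0.5522, 0.2925, 0.0574]
tcp_rot: [-0.002, 1.0, 0.001, 0.002]
contact_force: [0.2, 0.4, 0.8]
opening: 0.549
finger_force: 0.0
```

>>> apply_moves(series=[[0, 0, 0, 0, 0, 0], [0, 0, 0, 0, 0, 0], [0, 0, 0, 0, 0, 0], [0, 0, 0, 0, 0, 0], [0, 0, 0, 0, 0, 0], [0, 0, 0, 0, 0, 0]], jaw=0, squeeze=35)

```text
time: 8.57
eef_pos: [0.552, 0.292, 0.0574]
tcp_rot: [-0.002, 1.0, 0.0, 0.002]
contact_force: [-1.1, -1.9, 5.5]
opening: 0.29
finger_force: 34.9
```

>>> apply_moves(series=[[0, 0, 0.08, 0, 0, 0], [0, 0, 0.12, 0, 0, 0], [0.0045, -0.1, 0.13, 0, 0, -0.14], [0.0045, -0.515, 0.13, 0, 0, -0.14], [0.0045, -0.515, 0.13, 0, 0, -0.14], [0.0045, -0.515, 0.13, 0, 0, -0.14], [0.0045, -0.515, 0.13, 0, 0, -0.14], [0.0045, -0.515, 0.13, 0, 0, -0.14], [0.0045, -0.515, 0.13, 0, 0, -0.14], [0.0045, -0.515, 0.13, 0, 0, -0.14], [0.0045, -0.515, 0.13, 0, 0, -0.14], [0.0045, -0.515, 0.08, 0, 0, -0.14], [0.0045, -0.515, 0.08, 0, 0, -0.14], [0.0045, -0.515, 0.08, 0, 0, -0.14]])

```text
time: 10.32
eef_pos: [0.5544, -0.1191, 0.1195]
tcp_rot: [0.052, 0.999, -0.0, 0.0]
contact_force: [0.5, 0.5, -0.8]
opening: 0.288
finger_force: 38.0
```

```bash
python3 - <<'E'
from h import *
s=ctrl.get_state();print(s['eef_pos'],yaw(),s['opening'],s['contact_force'])
c,im=shot('w5'); cv2.imwrite('pics/w5.png',im[:,:,::-1])
E
```

```text
[ 0.55438726 -0.11908045  0.11947935] 173.99495911499258 0.28820804994049437 [ 0.5429427   0.46982056 -0.83083582]
```

View pics/w5.png

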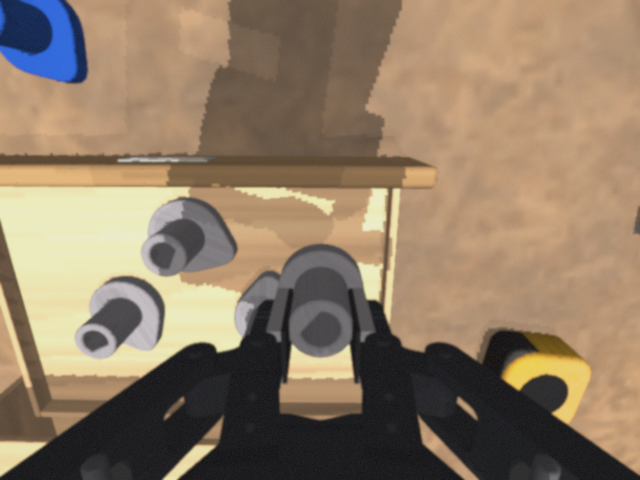

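>>> apply_moves(series=[[0, 0, -0.04, 0, 0, 0], [0, 0, -0.078, 0, 0, 0], [0, 0, -0.078, 0, 0, 0], [0, 0, -0.078, 0, 0, 0]])

```text
time: 10.88
eef_pos: [0.5552, -0.1203, 0.0582]
tcp_rot: [0.053, 0.999, -0.0, 0.001]
contact_force: [-0.3, -1.1, -1.3]
opening: 0.288
finger_force: 38.0
```

>>> apply_moves(series=[[0, 0, -0.0055, 0, 0, 0], [0, 0, -0.0055, 0, 0, 0], [0, 0, -0.0055, 0, 0, 0]])

```text
time: 11.25
eef_pos: [0.5553, -0.1205, 0.0537]
tcp_rot: [0.053, 0.999, -0.001, 0.002]
contact_force: [1.0, 0.6, 6.2]
opening: 0.292
finger_force: 38.6
```

>>> apply_moves(series=[[0, 0, 0, 0, 0, 0], [0, 0, 0, 0, 0, 0], [0, 0, 0, 0, 0, 0], [0, 0, 0.08, 0, 0, 0], [0, 0, 0.16, 0, 0, 0], [0, 0, 0.16, 0, 0, 0], [0, 0, 0.16, 0, 0, 0]], jaw=0.5)

```text
time: 12.12
eef_pos: [0.5538, -0.1199, 0.1798]
tcp_rot: [0.053, 0.999, -0.0, 0.0]
contact_force: [-0.5, 0.8, -1.2]
opening: 0.503
finger_force: 0.0
```

```bash
python3 - <<'E'
from h import *
s=ctrl.get_state();print(s['eef_pos'],yaw(),s['opening'],s['contact_force'])
c,im=shot('w6')
print(fit_hub(c,im,.5556,-.12,.058))
E
```

```text
[ 0.55379347 -0.11989822  0.17982829] 173.9075071503409 0.5026481414570164 [-0.50474252  0.8428515  -1.18897559]
([0.5544, -0.12], np.float64(198.8), np.float64(-59.0), [np.float64(-50.3)])
```

>>> apply_moves(series=[[-0.1106, 0.4712, 0, 0, 0, 0], [-0.1106, 0.4712, 0, 0, 0, 0], [-0.1106, 0.4712, 0, 0, 0, 0], [-0.1106, 0.4712, 0, 0, 0, 0], [-0.1106, 0.4712, 0, 0, 0, 0], [-0.1106, 0.4712, 0, 0, 0, 0], [-0.1106, 0.4712, 0, 0, 0, 0], [-0.1106, 0.4712, 0, 0, 0, 0], [-0.1106, 0.4712, -0.1, 0, 0, 0], [-0.1106, 0.4712, -0.1, 0, 0, 0], [-0.1106, 0.4712, -0.1, 0, 0, 0]])

```text
time: 13.55
eef_pos: [0.4647, 0.2554, 0.0982]
tcp_rot: [0.054, 0.999, -0.001, -0.002]
contact_force: [-0.1, 0.6, 1.5]
opening: 0.497
finger_force: 0.0
```

>>> apply_moves(series=[[0.0008, 0.0021, -0.02, 0, 0, 0], [0.0008, 0.0021, -0.056, 0, 0, 0], [0.0008, 0.0021, -0.056, 0, 0, 0], [0.0008, 0.0021, -0.056, 0, 0, 0]])

```text
time: 14.05
eef_pos: [0.4671, 0.259, 0.0564]
tcp_rot: [0.053, 0.999, 0.0, 0.001]
contact_force: [1.2, 0.2, -0.5]
opening: 0.502
finger_force: 0.0
```

>>> apply_moves(series=[[0, 0, 0, 0, 0, 0], [0, 0, 0, 0, 0, 0], [0, 0, 0, 0, 0, 0], [0, 0, 0, 0, 0, 0], [0, 0, 0, 0, 0, 0]], jaw=0)

```text
time: 14.68
eef_pos: [0.4672, 0.2579, 0.0569]
tcp_rot: [0.052, 0.999, -0.001, 0.001]
contact_force: [-0.3, -5.4, 4.2]
opening: 0.288
finger_force: 34.7
```

>>> apply_moves(series=[[0, 0, 0.08, 0, 0, 0], [0, 0, 0.12, 0, 0, 0], [0.02, -0.1, 0.13, 0, 0, 0], [0.0875, -0.684, 0.13, 0, 0, 0], [0.0875, -0.684, 0.13, 0, 0, 0], [0.0875, -0.684, 0.13, 0, 0, 0], [0.0875, -0.684, 0.13, 0, 0, 0], [0.0875, -0.684, 0.13, 0, 0, 0], [0.0875, -0.684, 0.13, 0, 0, 0], [0.0875, -0.684, 0.13, 0, 0, 0], [0.0875, -0.684, 0.13, 0, 0, 0], [0.0875, -0.684, 0.13, 0, 0, 0], [0.0875, -0.684, 0.08, 0, 0, 0], [0.0875, -0.684, 0.08, 0, 0, 0], [0.0875, -0.684, 0.08, 0, 0, 0]])

```text
time: 16.55
eef_pos: [0.5365, -0.2879, 0.1201]
tcp_rot: [0.053, 0.999, -0.0, 0.0]
contact_force: [-0.5, 0.9, -0.8]
opening: 0.29
finger_force: 37.9
```

```bash
python3 - <<'E'
from h import *
s=ctrl.get_state();print(s['eef_pos'],yaw(),s['opening'],s['contact_force'])
c,im=shot('w7'); cv2.imwrite('pics/w7.png',im[:,:,::-1])
E
```

```text
[ 0.53653022 -0.28786301  0.12009325] 173.96669661349526 0.29011342479603197 [-0.53301096  0.92995592 -0.78739161]
```

View pics/w7.png

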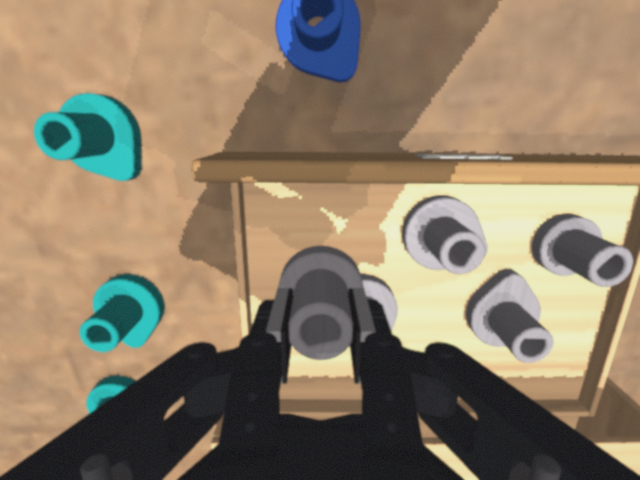

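>>> apply_moves(series=[[0, 0, -0.04, 0, 0, 0], [0, 0, -0.074, 0, 0, 0], [0, 0, -0.08, 0, 0, 0], [0, 0, -0.0845, 0, 0, 0], [0, 0, -0.0845, 0, 0, 0], [0, 0, -0.0845, 0, 0, 0]])

```text
time: 17.35
eef_pos: [0.5373, -0.2893, 0.0533]
tcp_rot: [0.053, 0.999, -0.001, 0.002]
contact_force: [1.6, 0.9, 2.6]
opening: 0.288
finger_force: 38.2
```

>>> apply_moves(series=[[0, 0, 0, 0, 0, 0], [0, 0, 0, 0, 0, 0], [0, 0, 0, 0, 0, 0], [0, 0, 0.08, 0, 0, 0], [0, 0, 0.16, 0, 0, 0], [0, 0, 0.16, 0, 0, 0], [0, 0, 0.16, 0, 0, 0]], jaw=0.46)

```text
time: 18.23
eef_pos: [0.536, -0.2884, 0.1796]
tcp_rot: [0.053, 0.999, -0.0, 0.0]
contact_force: [-0.1, 0.2, -1.3]
opening: 0.456
finger_force: 0.0
```

```bash
python3 - <<'E'
from h import *
s=ctrl.get_state();print(s['eef_pos'],yaw(),s['opening'],s['contact_force'])
c,im=shot('w8')
print(fit_hub(c,im,.5368,-.289,.058))
E
```

```text
[ 0.53603698 -0.28844868  0.17961078] 173.90991604574475 0.45637917675855494 [-0.06471037  0.21596595 -1.34154866]
([0.5371, -0.2891], np.float64(8.4), np.float64(-57.1), [np.float64(-46.6)])
```

>>> apply_moves(series=[[0.0059, 0.6195, 0, 0, 0, 0], [0.0059, 0.6195, 0, 0, 0, 0], [0.0059, 0.6195, 0, 0, 0, 0], [0.0059, 0.6195, 0, 0, 0, 0], [0.0059, 0.6195, 0, 0, 0, 0], [0.0059, 0.6195, 0, 0, 0, 0], [0.0059, 0.6195, 0, 0, 0, 0], [0.0059, 0.6195, 0, 0, 0, 0], [0.0059, 0.6195, 0, 0, 0, 0], [0.0059, 0.6195, 0, 0, 0, 0], [0.0059, 0.6195, -0.1, 0, 0, 0], [0.0059, 0.6195, -0.1, 0, 0, 0], [0.0059, 0.6195, -0.1, 0, 0, 0]])

```text
time: 19.9
eef_pos: [0.5397, 0.2057, 0.0976]
tcp_rot: [0.054, 0.999, -0.001, -0.002]
contact_force: [-0.0, -0.1, 0.1]
opening: 0.461
finger_force: 0.0
```

>>> apply_moves(series=[[0, 0, -0.02, 0, 0, 0], [0, 0, -0.056, 0, 0, 0], [0, 0, -0.056, 0, 0, 0], [0, 0, -0.056, 0, 0, 0]])

```text
time: 20.4
eef_pos: [0.5419, 0.2072, 0.0561]
tcp_rot: [0.053, 0.999, 0.0, 0.001]
contact_force: [0.3, 0.7, 0.3]
opening: 0.457
finger_force: 0.0
```

>>> apply_moves(series=[[0, 0, 0, 0, 0, 0], [0, 0, 0, 0, 0, 0], [0, 0, 0, 0, 0, 0], [0, 0, 0, 0, 0, 0], [0, 0, 0, 0, 0, 0]], jaw=0)

```text
time: 21.02
eef_pos: [0.5423, 0.2072, 0.0566]
tcp_rot: [0.053, 0.999, 0.0, 0.002]
contact_force: [-0.1, -1.4, 5.6]
opening: 0.288
finger_force: 35.0
```

>>> apply_moves(series=[[0, 0, 0.08, 0, 0, 0], [0, 0, 0.12, 0, 0, 0], [0.02, -0.1, 0.15, 0, 0, -1], [0.0721, -0.655, 0.15, 0, 0, -1], [0.0721, -0.655, 0.15, 0, 0, -1], [0.0721, -0.655, 0.15, 0, 0, -1], [0.0721, -0.655, 0.15, 0, 0, -1], [0.0721, -0.655, 0.15, 0, 0, -1], [0.0721, -0.655, 0.15, 0, 0, -1], [0.0721, -0.655, 0.15, 0, 0, -1], [0.0721, -0.655, 0.15, 0, 0, -1], [0.0721, -0.655, 0.15, 0, 0, -1], [0.0721, -0.655, 0.15, 0, 0, -1]])

```text
time: 22.65
eef_pos: [0.5982, -0.3159, 0.1739]
tcp_rot: [0.431, 0.902, 0.001, -0.001]
contact_force: [-0.7, 0.6, -1.1]
opening: 0.287
finger_force: 38.1
```

>>> apply_moves(series=[[0, 0, 0, 0, 0, -1], [0, 0, 0, 0, 0, -1], [0, 0, 0, 0, 0, -1], [0, 0, 0, 0, 0, -1], [0, 0, -0.07, 0, 0, -1], [0, 0, -0.07, 0, 0, -1], [0, 0, -0.07, 0, 0, -1]])

```text
time: 23.52
eef_pos: [0.599, -0.3161, 0.1197]
tcp_rot: [0.743, 0.669, 0.0, 0.0]
contact_force: [0.6, -0.7, 0.4]
opening: 0.286
finger_force: 38.1
```

```bash
python3 - <<'E'
from h import *
s=ctrl.get_state();print(s['eef_pos'],yaw(),s['opening'],s['contact_force'])
c,im=shot('w9'); cv2.imwrite('pics/w9.png',im[:,:,::-1])
E
```

```text
[ 0.59900548 -0.31608946  0.11966429] 84.01109658471557 0.2863226560637903 [ 0.58473942 -0.65670033  0.37795944]
```

View pics/w9.png

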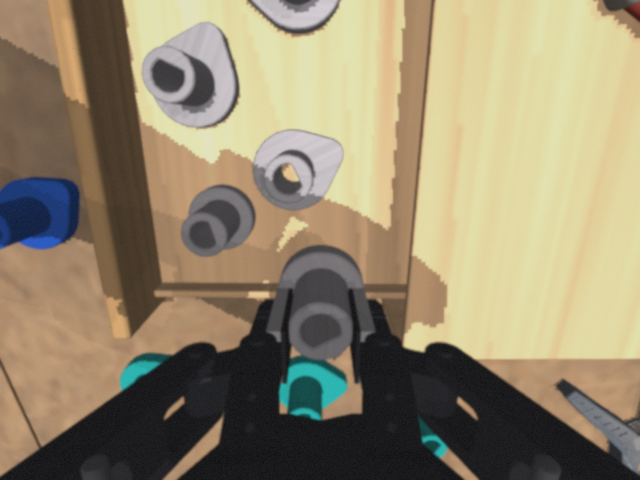

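```bash
python3 - <<'E'
from h import *
c,im=load('w9')
print(onz(c,[[200,291],[400,291]],.026), fit_hub(c,im,*onz(c,[(290,176)],.058)[0][:2],.058), fit_hub(c,im,*onz(c,[(171,75)],.058)[0][:2],.058))
print(onz(c,[[404,270]],.026))
E
```

```text
[[ 0.51431004 -0.33765572  0.026     ]
 [ 0.6509286  -0.35199466  0.026     ]] ([0.5874, -0.2634], np.float64(31.9), np.float64(-83.3), [np.float64(-73.8)]) ([0.5364, -0.2068], np.float64(58.2), np.float64(-139.1), [np.float64(-117.0)])
[[ 0.65413452 -0.33661055  0.026     ]]
```

>>> apply_moves(series=[[0, 0, -0.04, 0, 0, 0], [0, 0, -0.074, 0, 0, 0], [0, 0, -0.08, 0, 0, 0], [0, 0, -0.0845, 0, 0, 0], [0, 0, -0.0845, 0, 0, 0], [0, 0, -0.0845, 0, 0, 0]])

```text
time: 24.32
eef_pos: [0.5996, -0.3177, 0.0531]
tcp_rot: [0.744, 0.669, 0.0, 0.002]
contact_force: [0.1, -0.3, 2.0]
opening: 0.291
finger_force: 38.4
```

>>> apply_moves(series=[[0, 0, 0, 0, 0, 0], [0, 0, 0, 0, 0, 0], [0, 0, 0, 0, 0, 0], [0, 0, 0.08, 0, 0, 0], [0, 0, 0.16, 0, 0, 0], [0, 0, 0.16, 0, 0, 0], [0, 0, 0.16, 0, 0, 0]], jaw=0.44)

```text
time: 25.2
eef_pos: [0.5985, -0.3169, 0.1793]
tcp_rot: [0.744, 0.669, 0.0, 0.0]
contact_force: [-0.7, 0.3, -1.8]
opening: 0.439
finger_force: 0.0
```

```bash
python3 - <<'E'
from h import *
s=ctrl.get_state();print(s['eef_pos'],yaw(),s['opening'],s['contact_force'])
c,im=shot('w10')
for t,p in dict(P3=(.599,-.316),P2=(.537,-.289),C=(.5874,-.2634),B=(.5364,-.2068),A=(.6047,-.1617)).items():
    print(t,fit_hub(c,im,*p,.058),proj(c,[[*p,.058]]).round())
E
```

```text
[ 0.598482   -0.31685764  0.17931973] 83.91112992025265 0.4389927496052975 [-0.6688892   0.27912012 -1.83788124]
P3 ([0.6006, -0.3167], np.float64(293.0), np.float64(-48.5), [np.float64(-41.4)]) [[320. 235.]]
P2 ([0.5372, -0.2891], np.float64(8.2), np.float64(-57.3), [np.float64(-48.0)]) [[230. 209.]]
C ([0.5875, -0.2634], np.float64(35.3), np.float64(-85.6), [np.float64(-69.9)]) [[295. 165.]]
B ([0.5364, -0.2067], np.float64(60.3), np.float64(-115.4), [np.float64(-101.2)]) [[206.  85.]]
A ([0.6035, -0.1615], np.float64(24.3), np.float64(-66.5), [np.float64(-66.5)]) [[302.  -8.]]
```

>>> apply_moves(series=[[-0.03, 0.045, 0, 0, 0, 0], [-0.03, 0.045, 0, 0, 0, 0], [-0.03, 0.045, 0, 0, 0, 0], [-0.03, 0.045, 0, 0, 0, 0]])

```text
time: 25.75
eef_pos: [0.5748, -0.2816, 0.1787]
tcp_rot: [0.744, 0.668, -0.0, -0.0]
contact_force: [0.1, -1.2, -0.1]
opening: 0.439
finger_force: 0.0
```

```bash
cat >> h.py <<'E'
def lobe(c,im,x,y,z,bright=None):
    """lobe direction from grey pixels seen 26-38 mm from the axis at disc-top height"""
    hsv=cv2.cvtColor(im,cv2.COLOR_RGB2HSV); a=np.radians(np.arange(0,360,2)); r=np.arange(.020,.042,.0005)
    X=np.stack([x+r[None]*np.cos(a)[:,None],y+r[None]*np.sin(a)[:,None],np.full((len(a),len(r)),z)],-1).reshape(-1,3)
    p=proj(c,X).astype(np.float32); s=cv2.remap(hsv,p[:,0].reshape(len(a),-1),p[:,1].reshape(len(a),-1),cv2.INTER_LINEAR)[:,:,1]
    g=s<60; ext=np.array([r[np.argmax(~q)] if (~q).any() else r[-1] for q in g])
    w=np.clip(ext-.0265,0,.01); return round(np.degrees(np.angle((w*np.exp(1j*a)).sum()))%360,1),(ext[::9]*1000).round(1).tolist()
E
python3 - <<'E'
from h import *
c,im=shot('w11'); cv2.imwrite('pics/w11.png',im[:,:,::-1]); print(ctrl.get_state()['eef_pos'],yaw())
for t,p in dict(C=(.5874,-.2634),B=(.5364,-.2068),A=(.6047,-.1617)).items():
    f=fit_hub(c,im,*p,.058); print(t,f,proj(c,[[*p,.058]]).round(),lobe(c,im,*f[0],.024))
E
```

```text
[ 0.57488752 -0.28164787  0.17888426] 83.8805756374621
C ([0.5876, -0.2639], np.float64(97.9), np.float64(-50.2), [np.float64(-48.3)]) [[334. 211.]] (np.float64(38.5), [30.0, 35.0, 32.5, 28.5, 41.5, 27.0, 26.5, 26.0, 25.5, 25.0, 24.5, 25.0, 24.5, 24.5, 24.5, 24.5, 24.5, 25.0, 25.0, 26.5])
B ([0.536, -0.2071], np.float64(358.7), np.float64(-104.4), [np.float64(-78.1)]) [[251. 137.]] (np.float64(100.1), [26.5, 27.0, 30.0, 36.5, 41.5, 41.5, 30.5, 41.5, 33.0, 29.5, 29.0, 29.0, 24.5, 24.5, 24.5, 25.0, 25.5, 26.0, 26.0, 26.0])
A ([0.604, -0.1612], np.float64(243.1), np.float64(-115.3), [np.float64(-108.9)]) [[346.  51.]] (np.float64(127.1), [30.0, 33.0, 25.0, 25.0, 25.5, 25.0, 25.5, 36.0, 28.5, 36.0, 34.0, 29.0, 26.5, 26.5, 26.5, 26.0, 25.5, 26.0, 36.0, 30.5])
```

View pics/w11.png

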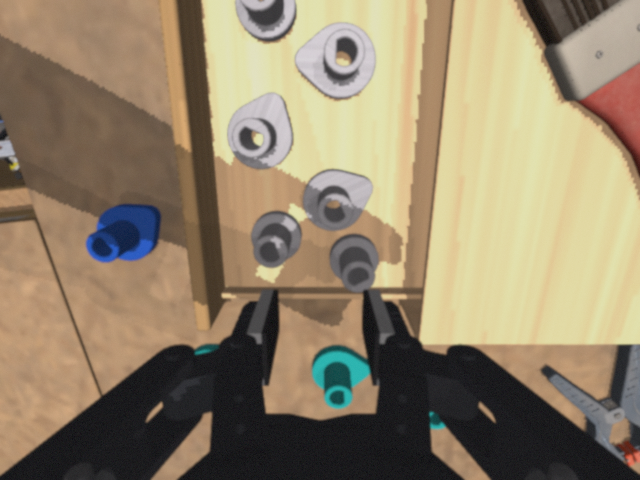

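```bash
cat >> h.py <<'E'
def fit_lobe(c,im,x0,y0,z=.024,rho=.006):
    from scipy.optimize import minimize
    g=cv2.GaussianBlur(cv2.cvtColor(im,cv2.COLOR_RGB2HSV)[:,:,1],(0,0),.8).astype(np.float32)
    d=.034-rho; b=np.arccos((.025-rho)/d); a=np.linspace(b,2*np.pi-b,140); a2=np.linspace(-b,b,25)
    n=np.array([np.cos(b),np.sin(b)]); L=np.linspace(.025*n,[d+rho*np.cos(b),rho*np.sin(b)],25)
    P=np.r_[.025*np.c_[np.cos(a),np.sin(a)],rho*np.c_[np.cos(a2),np.sin(a2)]+[d,0],L,L*[1,-1]]
    N=np.r_[np.c_[np.cos(a),np.sin(a)],np.c_[np.cos(a2),np.sin(a2)],np.tile(n,(25,1)),np.tile(n*[1,-1],(25,1))]
    s=lambda v:-np.clip(edge(g,c,v[0],v[1],z,P,N,v[2],.0015),-10,80).mean()
    S=np.array([[0,0,0],[.002,0,0],[0,.002,0],[0,0,.3]])
    rs=sorted([minimize(s,[x0,y0,t],method='Nelder-Mead',options=dict(initial_simplex=S+[x0,y0,t])) for t in np.radians(range(0,360,20))],key=lambda r:r.fun)
    r=rs[0]; return r.x[:2].round(4).tolist(),round(np.degrees(r.x[2])%360,1),round(r.fun,1),[round(q.fun,1) for q in rs if abs(np.angle(np.exp(1j*(q.x[2]-r.x[2]))))>.5][:1]
E
python3 - <<'E'
from h import *
for n in('w11','w10','w9'):
  c,im=load(n)
  for t,p in dict(C=(.5874,-.2634),B=(.5364,-.2068),A=(.6047,-.1617)).items():
    print(n,t,fit_lobe(c,im,*p))
E
```

```text
w11 C ([0.5881, -0.2629], np.float64(19.0), np.float64(-63.0), [np.float64(-42.3)])
w11 B ([0.5368, -0.2067], np.float64(57.7), np.float64(-53.9), [np.float64(-37.8)])
w11 A ([0.603, -0.1616], np.float64(172.2), np.float64(-54.6), [np.float64(-36.8)])
w10 C ([0.5881, -0.2633], np.float64(19.3), np.float64(-59.3), [np.float64(-40.5)])
w10 B ([0.5373, -0.2068], np.float64(58.3), np.float64(-49.7), [np.float64(-34.9)])
w10 A ([0.6032, -0.1624], np.float64(172.1), np.float64(-36.6), [np.float64(-25.3)])
w9 C ([0.5879, -0.2635], np.float64(19.3), np.float64(-63.2), [np.float64(-42.4)])
w9 B ([0.5375, -0.207], np.float64(58.4), np.float64(-45.1), [np.float64(-39.5)])
w9 A ([0.6034, -0.1627], np.float64(176.4), np.float64(-25.6), [np.float64(-23.4)])
```

>>> apply_moves(series=[[0.0164, 0.0228, 0, 0, 0, 0], [0.0164, 0.0228, 0, 0, 0, 0], [0.0164, 0.0228, -0.1, 0, 0, 0], [0.0164, 0.0228, -0.1, 0, 0, 0], [0.0164, 0.0228, -0.1, 0, 0, 0]])

```text
time: 26.42
eef_pos: [0.5867, -0.262, 0.0974]
tcp_rot: [0.744, 0.669, -0.001, -0.002]
contact_force: [0.0, -0.2, 1.3]
opening: 0.442
finger_force: 0.0
```

>>> apply_moves(series=[[0, 0, -0.02, 0, 0, 0], [0, 0, -0.06, 0, 0, 0], [0, 0, -0.06, 0, 0, 0], [0, 0, -0.06, 0, 0, 0]])

```text
time: 26.92
eef_pos: [0.5886, -0.2633, 0.0527]
tcp_rot: [0.744, 0.669, 0.0, 0.001]
contact_force: [1.3, 0.6, 0.3]
opening: 0.438
finger_force: 0.0
```

>>> apply_moves(series=[[0, 0, 0, 0, 0, 0], [0, 0, 0, 0, 0, 0], [0, 0, 0, 0, 0, 0], [0, 0, 0, 0, 0, 0], [0, 0, 0, 0, 0, 0]], jaw=0)

```text
time: 27.55
eef_pos: [0.589, -0.2635, 0.0533]
tcp_rot: [0.744, 0.669, 0.0, 0.002]
contact_force: [-0.5, 0.1, 5.7]
opening: 0.292
finger_force: 35.1
```

>>> apply_moves(series=[[0, 0, 0.08, 0, 0, 0], [0, 0, 0.13, 0, 0, 0.058], [0, 0, 0.13, 0, 0, 0.058], [-0.0604, 0.5874, 0.13, 0, 0, 0.058], [-0.0604, 0.5874, 0.13, 0, 0, 0.058], [-0.0604, 0.5874, 0.13, 0, 0, 0.058], [-0.0604, 0.5874, 0.13, 0, 0, 0.058], [-0.0604, 0.5874, 0.13, 0, 0, 0.058], [-0.0604, 0.5874, 0.13, 0, 0, 0.058], [-0.0604, 0.5874, 0.13, 0, 0, 0.058], [-0.0604, 0.5874, 0.13, 0, 0, 0.058], [-0.0604, 0.5874, 0.13, 0, 0, 0.058], [-0.0604, 0.5874, 0.1, 0, 0, 0.058], [-0.0604, 0.5874, 0.1, 0, 0, 0.058], [-0.0604, 0.5874, 0.1, 0, 0, 0.058], [-0.0604, 0.5874, 0.1, 0, 0, 0.058]])

```text
time: 29.55
eef_pos: [0.54, 0.2067, 0.132]
tcp_rot: [0.729, 0.685, 0.001, 0.0]
contact_force: [0.7, -0.4, -1.3]
opening: 0.293
finger_force: 34.9
```

```bash
python3 - <<'E'
from h import *
s=ctrl.get_state();print(s['eef_pos'],yaw(),s['opening'],s['contact_force'])
c,im=shot('w12'); cv2.imwrite('pics/w12.png',im[:,:,::-1])
E
```

```text
[0.54000536 0.20673804 0.13195067] 86.4658432886142 0.2931560524410103 [ 0.68803424 -0.44605696 -1.30971432]
```

View pics/w12.png

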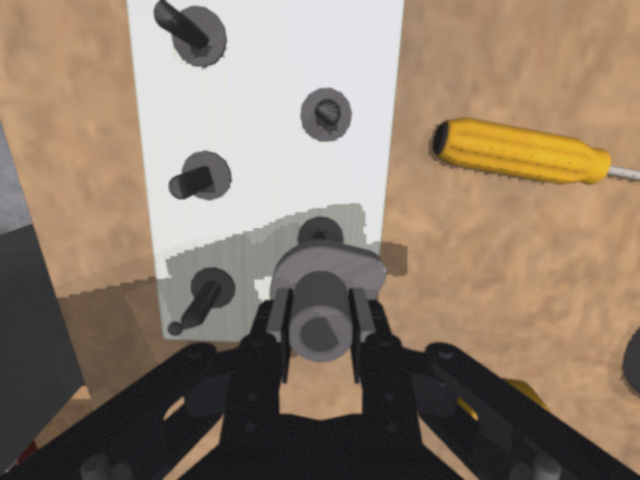

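```bash
cat >> h.py <<'E'
def fit_sh(c,im,x0,y0,z=.016,r=.017):
    from scipy.optimize import minimize
    g=gray(im); C=circ(120); s=lambda v:-np.clip(edge(g,c,v[0],v[1],z,r*C,C,e=.001),0,60).mean()
    q=min([minimize(s,[x0+a,y0+b],method='Nelder-Mead',options=dict(initial_simplex=[[x0+a,y0+b],[x0+a+.001,y0+b],[x0+a,y0+b+.001]])) for a in(-.002,0,.002) for b in(-.002,0,.002)],key=lambda q:q.fun)
    return q.x.round(4).tolist(),round(q.fun,1)
E
python3 - <<'E'
from h import *
c,im=load('w12')
for p in [(.5496,.2911),(.4653,.2571),(.5407,.2064),(.4745,.342),(.458,.1745)]: print(p,fit_sh(c,im,*p))
c,im=load('w3')
for p in [(.4745,.342),(.458,.1745)]: print(p,fit_sh(c,im,*p))
E
```

```text
(0.5496, 0.2911) ([0.5491, 0.2906], np.float64(-60.0))
(0.4653, 0.2571) ([0.4652, 0.2567], np.float64(-53.0))
(0.5407, 0.2064) ([0.5407, 0.207], np.float64(-34.0))
(0.4745, 0.342) ([0.4746, 0.3414], np.float64(-54.3))
(0.458, 0.1745) ([0.4574, 0.1731], np.float64(-48.5))
(0.4745, 0.342) ([0.4741, 0.3416], np.float64(-57.5))
(0.458, 0.1745) ([0.457, 0.1727], np.float64(-46.2))
```

>>> apply_moves(series=[[0, 0, -0.024, 0, 0, 0], [0, 0, -0.024, 0, 0, 0], [0, 0, -0.024, 0, 0, 0], [0, 0, -0.024, 0, 0, 0]])

```text
time: 30.1
eef_pos: [0.5396, 0.2073, 0.1122]
tcp_rot: [0.728, 0.685, 0.0, 0.0]
contact_force: [-0.0, -0.1, -0.2]
opening: 0.287
finger_force: 34.9
```

>>> apply_moves(series=[[0.0014, -0.0009, 0, 0, 0, 0], [0.0014, -0.0009, -0.006, 0, 0, 0], [0.0014, -0.0009, -0.012, 0, 0, 0], [0.0014, -0.0009, -0.012, 0, 0, 0], [0.0014, -0.0009, -0.012, 0, 0, 0]])

```text
time: 30.72
eef_pos: [0.5404, 0.2065, 0.1022]
tcp_rot: [0.728, 0.685, -0.0, -0.0]
contact_force: [0.3, -0.4, -1.3]
opening: 0.291
finger_force: 34.9
```

>>> apply_moves(series=[[0, 0, -0.01, 0, 0, 0], [0, 0, -0.02, 0, 0, 0], [0, 0, -0.025, 0, 0, 0], [0, 0, -0.025, 0, 0, 0]])

```text
time: 31.22
eef_pos: [0.5401, 0.2064, 0.0816]
tcp_rot: [0.728, 0.685, -0.001, -0.0]
contact_force: [0.3, -0.6, -0.8]
opening: 0.29
finger_force: 34.9
```

Engaged freely; down to the shoulder.

>>> apply_moves(series=[[0.0005, 0, -0.01, 0, 0, 0], [0.0005, 0, -0.02, 0, 0, 0], [0.0005, 0, -0.027, 0, 0, 0], [0.0005, 0, -0.03, 0, 0, 0], [0.0005, 0, -0.033, 0, 0, 0], [0.0005, 0, -0.033, 0, 0, 0]])

```text
time: 31.98
eef_pos: [0.5411, 0.2066, 0.0574]
tcp_rot: [0.728, 0.685, -0.0, -0.0]
contact_force: [-3.2, -0.6, 6.4]
opening: 0.291
finger_force: 35.6
```

>>> apply_moves(series=[[0, 0, 0, 0, 0, 0], [0, 0, 0, 0, 0, 0], [0, 0, 0, 0, 0, 0], [0, 0, 0.08, 0, 0, 0], [0, 0, 0.15, 0, 0, 0], [-0.0054, -0.517, 0.15, 0, 0, 1], [-0.0054, -0.517, 0.15, 0, 0, 1], [-0.0054, -0.517, 0.15, 0, 0, 1], [-0.0054, -0.517, 0.15, 0, 0, 1], [-0.0054, -0.517, 0.15, 0, 0, 1], [-0.0054, -0.517, 0.15, 0, 0, 1], [-0.0054, -0.517, 0.15, 0, 0, 1], [-0.0054, -0.517, 0.15, 0, 0, 1], [-0.0054, -0.517, 0.15, 0, 0, 1]], jaw=0.44)

```text
time: 33.72
eef_pos: [0.5363, -0.2069, 0.1755]
tcp_rot: [0.411, 0.912, 0.0, -0.0]
contact_force: [-0.1, 0.2, -0.4]
opening: 0.44
finger_force: 0.0
```

>>> apply_moves(series=[[0, 0, 0, 0, 0, 0.94], [0, 0, 0, 0, 0, 0.94], [0, 0, 0, 0, 0, 0.94], [0, 0, 0, 0, 0, 0.94], [0, 0, 0, 0, 0, 0.94], [0, 0, 0, 0, 0, 0.94]])

```text
time: 34.48
eef_pos: [0.5367, -0.2059, 0.1759]
tcp_rot: [0.054, 0.999, 0.0, -0.0]
contact_force: [-0.7, 0.1, 0.4]
opening: 0.442
finger_force: 0.0
```

```bash
python3 - <<'E'
from h import *
s=ctrl.get_state();print(s['eef_pos'],yaw(),s['opening'],s['contact_force'])
c,im=shot('w13')
for t,p in dict(B=(.5368,-.2068),A=(.6035,-.1616)).items():
    print(t,fit_lobe(c,im,*p),proj(c,[[*p,.058]]).round())
E
```

```text
[ 0.53666126 -0.20593954  0.17587179] 173.76694218365319 0.442401219867888 [-0.6832896   0.08107291  0.3858204 ]
B ([0.5358, -0.2067], np.float64(58.6), np.float64(-69.3), [np.float64(-52.6)]) [[319. 238.]]
A ([0.6005, -0.1619], np.float64(175.6), np.float64(-38.9), [np.float64(-28.5)]) [[386. 313.]]
```

>>> apply_moves(series=[[0, -0.001, -0.05, 0, 0, 0], [0, -0.001, -0.1, 0, 0, 0], [0, -0.001, -0.1, 0, 0, 0], [0, -0.001, -0.1, 0, 0, 0]])

```text
time: 35.02
eef_pos: [0.5374, -0.2083, 0.0973]
tcp_rot: [0.054, 0.999, -0.0, 0.001]
contact_force: [0.0, -0.2, 1.1]
opening: 0.441
finger_force: 0.0
```

>>> apply_moves(series=[[0, 0, -0.02, 0, 0, 0], [0, 0, -0.05, 0, 0, 0], [0, 0, -0.056, 0, 0, 0], [0, 0, -0.056, 0, 0, 0]])

```text
time: 35.52
eef_pos: [0.5367, -0.208, 0.0513]
tcp_rot: [0.054, 0.999, -0.0, 0.0]
contact_force: [0.3, 0.5, 0.3]
opening: 0.439
finger_force: 0.0
```

>>> apply_moves(series=[[0, 0.0015, 0.002, 0, 0, 0], [0, 0.0015, 0.002, 0, 0, 0], [0, 0.0015, 0.002, 0, 0, 0], [0, 0.0015, 0.002, 0, 0, 0], [0, 0.0015, 0.002, 0, 0, 0], [0, 0.0015, 0.002, 0, 0, 0]], jaw=0)

```text
time: 36.28
eef_pos: [0.5368, -0.2068, 0.0533]
tcp_rot: [0.054, 0.999, -0.0, 0.0]
contact_force: [-0.7, 0.6, 3.6]
opening: 0.29
finger_force: 35.8
```

>>> apply_moves(series=[[0, 0, 0.08, 0, 0, 0], [0, 0, 0.13, 0, 0, 0], [0, 0, 0.13, 0, 0, 0], [-0.0894, 0.5796, 0.13, 0, 0, -1], [-0.0894, 0.5796, 0.13, 0, 0, -1], [-0.0894, 0.5796, 0.13, 0, 0, -1], [-0.0894, 0.5796, 0.13, 0, 0, -1], [-0.0894, 0.5796, 0.13, 0, 0, -1], [-0.0894, 0.5796, 0.13, 0, 0, -1], [-0.0894, 0.5796, 0.13, 0, 0, -1], [-0.0894, 0.5796, 0.13, 0, 0, -1], [-0.0894, 0.5796, 0.13, 0, 0, -1], [-0.0894, 0.5796, 0.13, 0, 0, -1]])

```text
time: 37.9
eef_pos: [0.464, 0.2565, 0.1548]
tcp_rot: [0.432, 0.902, -0.001, -0.001]
contact_force: [0.5, 0.3, -1.2]
opening: 0.287
finger_force: 35.4
```

>>> apply_moves(series=[[0, 0, 0, 0, 0, -0.118], [0, 0, -0.05, 0, 0, -0.118], [0, 0, -0.05, 0, 0, -0.118], [0, 0, -0.05, 0, 0, -0.118], [0, 0, -0.05, 0, 0, -0.118]])

```text
time: 38.52
eef_pos: [0.4661, 0.2569, 0.1183]
tcp_rot: [0.474, 0.881, 0.001, 0.001]
contact_force: [-0.3, -0.7, -0.4]
opening: 0.293
finger_force: 35.4
```

```bash
python3 - <<'E'
from h import *
s=ctrl.get_state();print(s['eef_pos'],yaw(),s['opening'],s['contact_force'])
c,im=shot('w14')
E
```

```text
[0.46613695 0.25691947 0.11825471] 123.47016551287182 0.2932401892985588 [-0.27437684 -0.66647038 -0.43149151]
```

>>> apply_moves(series=[[-0.001, 0, -0.006, 0, 0, 0], [-0.001, 0, -0.012, 0, 0, 0], [-0.001, 0, -0.019, 0, 0, 0], [-0.001, 0, -0.019, 0, 0, 0], [-0.001, 0, -0.019, 0, 0, 0]])

```text
time: 39.2
eef_pos: [0.4643, 0.2567, 0.1013]
tcp_rot: [0.473, 0.881, -0.0, 0.0]
contact_force: [2.2, -1.3, -2.7]
opening: 0.29
finger_force: 35.2
```

>>> apply_moves(series=[[0.0008, 0, 0, 0, 0, 0], [0.0008, 0, -0.008, 0, 0, 0], [0.0008, 0, -0.016, 0, 0, 0], [0.0008, 0, -0.024, 0, 0, 0], [0.0008, 0, -0.024, 0, 0, 0]])

```text
time: 39.83
eef_pos: [0.465, 0.2567, 0.0815]
tcp_rot: [0.473, 0.881, -0.0, 0.0]
contact_force: [3.3, -2.8, -3.3]
opening: 0.289
finger_force: 35.2
```

>>> apply_moves(series=[[0.0003, 0, -0.01, 0, 0, 0], [0.0003, 0, -0.02, 0, 0, 0], [0.0003, 0, -0.027, 0, 0, 0], [0.0003, 0, -0.03, 0, 0, 0], [0.0003, 0, -0.032, 0, 0, 0], [0.0003, 0, -0.032, 0, 0, 0]])

```text
time: 40.58
eef_pos: [0.4654, 0.2568, 0.0573]
tcp_rot: [0.473, 0.881, -0.0, 0.0]
contact_force: [0.3, -5.2, 5.6]
opening: 0.283
finger_force: 35.9
```

>>> apply_moves(series=[[0, 0, 0, 0, 0, 0], [0, 0, 0, 0, 0, 0], [0, 0, 0, 0, 0, 0], [0, 0, 0.08, 0, 0, 0], [0, 0, 0.15, 0, 0, 0], [0.1726, -0.5233, 0.15, 0, 0, 0], [0.1726, -0.5233, 0.15, 0, 0, 0], [0.1726, -0.5233, 0.15, 0, 0, 0], [0.1726, -0.5233, 0.15, 0, 0, 0], [0.1726, -0.5233, 0.15, 0, 0, 0], [0.1726, -0.5233, 0.15, 0, 0, 0], [0.1726, -0.5233, 0.15, 0, 0, 0], [0.1726, -0.5233, 0.15, 0, 0, 0], [0.1726, -0.5233, 0.15, 0, 0, 0], [0.1726, -0.5233, 0.15, 0, 0, 0], [0.1726, -0.5233, 0.15, 0, 0, 0]], jaw=0.44)

```text
time: 42.58
eef_pos: [0.603, -0.1601, 0.1767]
tcp_rot: [0.472, 0.881, 0.0, -0.0]
contact_force: [0.9, -0.2, 0.0]
opening: 0.439
finger_force: 0.0
```

```bash
python3 - <<'E'
from h import *
s=ctrl.get_state();print(s['eef_pos'],yaw(),s['opening'],s['contact_force'])
c,im=shot('w15');p=(.6035,-.1616); print(fit_lobe(c,im,*p),fit_hub(c,im,*p,.058),proj(c,[[*p,.058]]).round()); cv2.imwrite('pics/w15.png',im[:,:,::-1])
E
```

```text
[ 0.6029718  -0.16005024  0.17673492] 123.6174425164557 0.4391058116641956 [ 0.91155023 -0.23171677  0.00361834]
([0.6027, -0.1609], np.float64(169.2), np.float64(-65.4), [np.float64(-46.0)]) ([0.6036, -0.1614], np.float64(147.2), np.float64(-45.5), [np.float64(-38.3)]) [[319. 239.]]
```

View pics/w15.png

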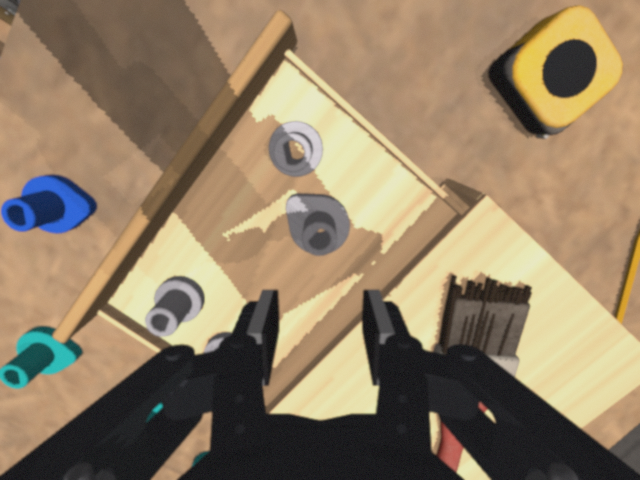

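>>> apply_moves(series=[[0, 0, -0.05, 0, 0, 0], [0, 0, -0.1, 0, 0, 0], [0, 0, -0.1, 0, 0, 0], [0, 0, -0.1, 0, 0, 0]])

```text
time: 43.12
eef_pos: [0.6041, -0.1616, 0.0983]
tcp_rot: [0.473, 0.881, 0.0, 0.001]
contact_force: [0.1, -0.2, 0.6]
opening: 0.441
finger_force: 0.0
```

>>> apply_moves(series=[[0, 0, -0.02, 0, 0, 0], [0, 0, -0.05, 0, 0, 0], [0, 0, -0.054, 0, 0, 0], [0, 0, -0.054, 0, 0, 0], [0, 0, -0.054, 0, 0, 0]])

```text
time: 43.75
eef_pos: [0.604, -0.1621, 0.0548]
tcp_rot: [0.473, 0.881, 0.0, 0.001]
contact_force: [-0.9, 0.0, -0.4]
opening: 0.44
finger_force: 0.0
```

>>> apply_moves(series=[[-0.0009, 0.0009, -0.0015, 0, 0, 0], [-0.0009, 0.0009, -0.0015, 0, 0, 0], [-0.0009, 0.0009, -0.0015, 0, 0, 0], [-0.0009, 0.0009, -0.0015, 0, 0, 0], [-0.0009, 0.0009, -0.0015, 0, 0, 0], [-0.0009, 0.0009, -0.0015, 0, 0, 0]], jaw=0)

```text
time: 44.5
eef_pos: [0.6036, -0.1616, 0.0541]
tcp_rot: [0.473, 0.881, 0.0, 0.002]
contact_force: [-0.4, -1.0, 5.8]
opening: 0.294
finger_force: 34.3
```

>>> apply_moves(series=[[0, 0, 0.08, 0, 0, 0], [0, 0, 0.13, 0, 0, 0], [0, 0, 0.13, 0, 0, 0], [-0.0674, 0.5655, 0.13, 0, 0, 1], [-0.0674, 0.5655, 0.13, 0, 0, 1], [-0.0674, 0.5655, 0.13, 0, 0, 1], [-0.0674, 0.5655, 0.13, 0, 0, 1], [-0.0674, 0.5655, 0.13, 0, 0, 1], [-0.0674, 0.5655, 0.13, 0, 0, 1], [-0.0674, 0.5655, 0.13, 0, 0, 1], [-0.0674, 0.5655, 0.13, 0, 0, 1], [-0.0674, 0.5655, 0.13, 0, 0, 1], [-0.0674, 0.5655, 0.13, 0, 0, 1]])

```text
time: 46.12
eef_pos: [0.5484, 0.2899, 0.1553]
tcp_rot: [0.101, 0.995, -0.001, -0.001]
contact_force: [-0.3, 0.2, -0.8]
opening: 0.289
finger_force: 34.9
```

>>> apply_moves(series=[[0, 0, 0, 0, 0, 0.367], [0, 0, 0, 0, 0, 0.367], [0, 0, -0.05, 0, 0, 0.367], [0, 0, -0.05, 0, 0, 0.367], [0, 0, -0.05, 0, 0, 0.367], [0, 0, -0.05, 0, 0, 0.367]])

```text
time: 46.88
eef_pos: [0.5498, 0.2914, 0.1182]
tcp_rot: [-0.043, 0.999, 0.0, 0.001]
contact_force: [0.3, 0.8, -0.7]
opening: 0.293
finger_force: 34.9
```

```bash
python3 - <<'E'
from h import *
s=ctrl.get_state();print(s['eef_pos'],yaw(),s['opening'],s['contact_force'])
E
```

```text
[0.54977583 0.2913589  0.11819753] -175.01596110184377 0.2932939310509516 [ 0.26651226  0.77943127 -0.68094871]
```

>>> apply_moves(series=[[0, -0.0006, -0.006, 0, 0, 0], [0, -0.0006, -0.012, 0, 0, 0], [0, -0.0006, -0.018, 0, 0, 0], [0, -0.0006, -0.018, 0, 0, 0], [0, -0.0006, -0.018, 0, 0, 0]])

```text
time: 47.5
eef_pos: [0.5485, 0.291, 0.1018]
tcp_rot: [-0.044, 0.999, -0.0, -0.0]
contact_force: [0.6, 0.3, -0.3]
opening: 0.289
finger_force: 34.9
```

>>> apply_moves(series=[[0.0012, 0, 0, 0, 0, 0], [0.0012, 0, -0.008, 0, 0, 0], [0.0012, 0, -0.016, 0, 0, 0], [0.0012, 0, -0.024, 0, 0, 0], [0.0012, 0, -0.024, 0, 0, 0]])

```text
time: 48.12
eef_pos: [0.549, 0.2908, 0.0816]
tcp_rot: [-0.044, 0.999, -0.0, -0.001]
contact_force: [-0.6, 0.1, -0.8]
opening: 0.293
finger_force: 34.9
```

>>> apply_moves(series=[[0.0004, 0, -0.01, 0, 0, 0], [0.0004, 0, -0.02, 0, 0, 0], [0.0004, 0, -0.027, 0, 0, 0], [0.0004, 0, -0.03, 0, 0, 0], [0.0004, 0, -0.032, 0, 0, 0], [0.0004, 0, -0.032, 0, 0, 0]])

```text
time: 48.88
eef_pos: [0.5501, 0.2911, 0.0582]
tcp_rot: [-0.044, 0.999, -0.0, 0.0]
contact_force: [-2.8, -0.9, 4.2]
opening: 0.288
finger_force: 35.4
```

>>> apply_moves(series=[[0, 0, 0, 0, 0, 0], [0, 0, 0, 0, 0, 0], [0, 0, 0, 0, 0, 0], [0, 0, 0.08, 0, 0, 0], [0, 0, 0.15, 0, 0, 0], [0, -0.06, 0.18, 0, 0, -0.25], [0, -0.06, 0.18, 0, 0, -0.25], [0, -0.06, 0.18, 0, 0, -0.25], [0, -0.06, 0.18, 0, 0, -0.25]], jaw=0.44)

```text
time: 50.0
eef_pos: [0.549, 0.2434, 0.1994]
tcp_rot: [0.054, 0.999, -0.0, -0.001]
contact_force: [-0.2, 0.7, 0.5]
opening: 0.439
finger_force: 0.0
```

```bash
python3 - <<'E'
from h import *
s=ctrl.get_state();print(s['eef_pos'],yaw(),s['opening'],s['contact_force'])
c,im=shot('w16'); im2=ctrl.read_camera('scene')[200:440,120:420]; im2=cv2.resize(im2,(600,480))
c15,i15=load('w15'); print('brush',onz(c15,[[450,280],[530,290],[445,360],[485,205]],.08))
cv2.imwrite('pics/w16.png',np.hstack([cv2.resize(im,(400,300)),cv2.resize(im2,(375,300))])[:,:,::-1])
E
```

```text
[0.54897176 0.2434302  0.19941976] 173.84477029005345 0.43909106416508215 [-0.16948524  0.68621324  0.45224083]
brush [[ 0.69106077 -0.13009654  0.08      ]
 [ 0.74308196 -0.10489042  0.08      ]
 [ 0.73070184 -0.18260009  0.08      ]
 [ 0.6756464  -0.07688257  0.08      ]]
```

View pics/w16.png

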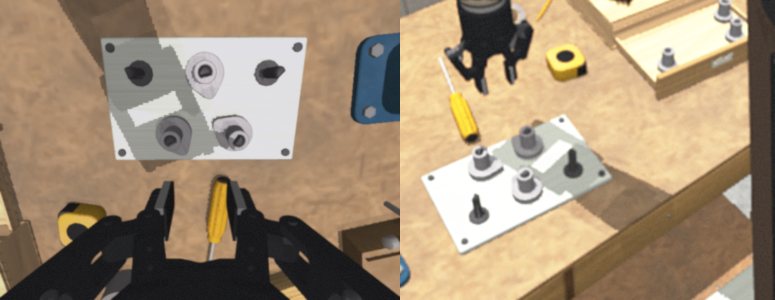

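>>> apply_moves(series=[[-0.1025, -0.549, 0, 0, 0, 0], [-0.1025, -0.549, 0, 0, 0, 0], [-0.1025, -0.549, 0, 0, 0, 0], [-0.1025, -0.549, 0, 0, 0, 0], [-0.1025, -0.549, 0, 0, 0, 0], [-0.1025, -0.549, 0, 0, 0, 0], [-0.1025, -0.549, 0, 0, 0, 0], [-0.1025, -0.549, 0, 0, 0, 0], [-0.1025, -0.549, 0, 0, 0, 0], [-0.1025, -0.549, -0.06, 0, 0, 0], [-0.1025, -0.549, -0.12, 0, 0, 0], [-0.1025, -0.549, -0.12, 0, 0, 0]], jaw=0)

```text
time: 51.6
eef_pos: [0.4653, -0.1923, 0.1009]
tcp_rot: [0.053, 0.999, 0.003, -0.004]
contact_force: [0.3, 0.3, 0.7]
opening: -0.001
finger_force: 0.0
```

```bash
python3 - <<'E'
from h import *
s=ctrl.get_state();print(s['eef_pos'],yaw(),s['opening'],s['contact_force'])
c,im=shot('w17'); print(proj(c,[[.5125,-.057,.062],[.4966,-.199,.062],[.4806,-.341,.062]])); cv2.imwrite('pics/w17.png',im[:,:,::-1])
E
```

```text
[ 0.46529293 -0.19229554  0.10089418] 173.93396042486174 -0.0010979199646123678 [0.30158024 0.33612036 0.72963664]
[[575.19676058 339.2798242 ]
 [313.74938561 339.84525773]
 [ 49.95869015 338.10582772]]
```

View pics/w17.png

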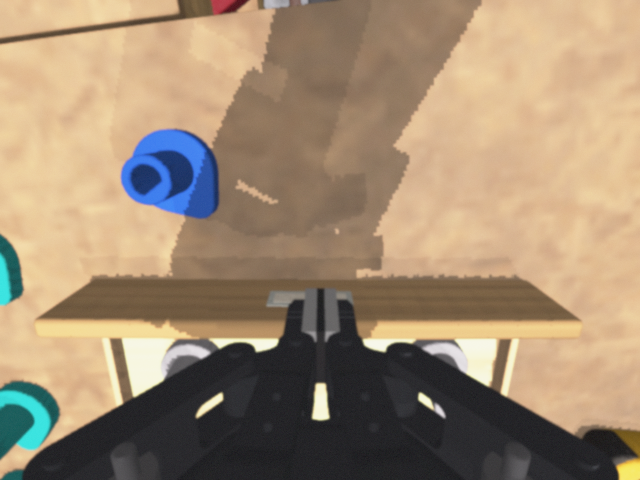

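>>> apply_moves(series=[[-0.019, 0.002, 0, 0, 0, 0], [-0.019, 0.002, 0, 0, 0, 0], [-0.019, 0.002, -0.046, 0, 0, 0], [-0.019, 0.002, -0.046, 0, 0, 0], [-0.01, 0.001, -0.046, 0, 0, 0], [0, 0, -0.046, 0, 0, 0], [0.006, -0.0007, -0.046, 0, 0, 0], [0.012, -0.0014, -0.046, 0, 0, 0], [0.018, -0.002, -0.046, 0, 0, 0]])

```text
time: 52.78
eef_pos: [0.4823, -0.1978, 0.0683]
tcp_rot: [0.054, 0.999, 0.0, -0.0]
contact_force: [-1.7, -0.6, 1.7]
opening: 0.001
finger_force: 0.8
```

>>> apply_moves(series=[[0.008, -0.0009, 0, 0, 0, 0], [0.018, -0.002, 0, 0, 0, 0], [0.028, -0.0031, 0, 0, 0, 0], [0.038, -0.0042, 0, 0, 0, 0], [0.048, -0.0053, 0, 0, 0, 0], [0.058, -0.0064, 0, 0, 0, 0], [0.068, -0.0075, 0, 0, 0, 0], [0.078, -0.0087, 0, 0, 0, 0], [0.088, -0.0098, 0, 0, 0, 0], [0.098, -0.0109, 0, 0, 0, 0], [0.108, -0.012, 0, 0, 0, 0], [0.118, -0.0131, 0, 0, 0, 0], [0.128, -0.0142, 0, 0, 0, 0], [0.138, -0.0153, 0, 0, 0, 0], [0.148, -0.0164, 0, 0, 0, 0], [0.155, -0.0172, 0, 0, 0, 0], [0.155, -0.0172, 0, 0, 0, 0]])

```text
time: 54.9
eef_pos: [0.6074, -0.2117, 0.0688]
tcp_rot: [0.054, 0.999, -0.0, 0.001]
contact_force: [-0.6, -0.0, 0.1]
opening: 0.002
finger_force: 0.0
```

```bash
python3 - <<'E'
from h import *
s=ctrl.get_state();print(s['eef_pos'],yaw(),s['contact_force'])
im=ctrl.read_camera('side')[210:350,240:460]; im=cv2.resize(im,(770,490),interpolation=cv2.INTER_CUBIC); cv2.imwrite('pics/s18.png',im[:,:,::-1])
E
```

```text
[ 0.60736934 -0.21169706  0.06883055] 173.77155905185637 [-0.57088983 -0.00137695  0.07300815]
```

View pics/s18.png

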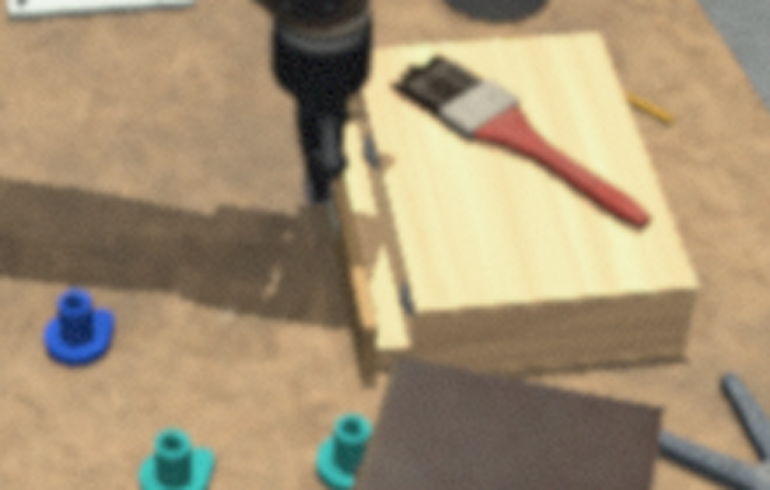

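>>> apply_moves(series=[[0.008, -0.0009, 0, 0, 0, 0], [0.016, -0.0018, 0, 0, 0, 0], [0.024, -0.0027, 0, 0, 0, 0], [0.032, -0.0036, 0, 0, 0, 0], [0.038, -0.0042, 0, 0, 0, 0], [0.038, -0.0042, 0, 0, 0, 0]])

```text
time: 55.7
eef_pos: [0.6341, -0.2146, 0.0682]
tcp_rot: [0.054, 0.999, 0.001, -0.005]
contact_force: [-12.5, 1.2, 6.8]
opening: 0.003
finger_force: 5.8
```

>>> apply_moves(series=[[0.004, -0.0004, 0, 0, 0, 0], [0.008, -0.0009, 0, 0, 0, 0], [0.012, -0.0013, 0, 0, 0, 0], [0.012, -0.0013, 0, 0, 0, 0]])

```text
time: 56.2
eef_pos: [0.6348, -0.2147, 0.0683]
tcp_rot: [0.053, 0.998, 0.003, -0.019]
contact_force: [-39.0, 4.1, 26.4]
opening: -0.0
finger_force: 20.1
```

>>> apply_moves(series=[[-0.02, 0.002, 0, 0, 0, 0], [-0.06, 0.007, 0.05, 0, 0, 0], [-0.1, 0.011, 0.1, 0, 0, 0], [-0.1, 0.011, 0.1, 0, 0, 0], [-0.1, 0.011, 0.1, 0, 0, 0]])

```text
time: 56.82
eef_pos: [0.5668, -0.2073, 0.1482]
tcp_rot: [0.054, 0.999, -0.0, 0.001]
contact_force: [-0.2, 0.9, -1.1]
opening: 0.001
finger_force: 0.0
```

```bash
python3 - <<'E'
from h import *
s=ctrl.get_state();print(s['eef_pos'],yaw(),s['contact_force'])
im=ctrl.read_camera('side')[210:350,240:460]; im=cv2.resize(im,(400,300),interpolation=cv2.INTER_CUBIC)
c,w=shot('w19'); cv2.imwrite('pics/s19.png',np.hstack([im,cv2.resize(w,(400,300))])[:,:,::-1])
E
```

```text
[ 0.56680064 -0.20732706  0.14822671] 173.76241370510067 [-0.20376643  0.91456403 -1.1455444 ]
```

View pics/s19.png

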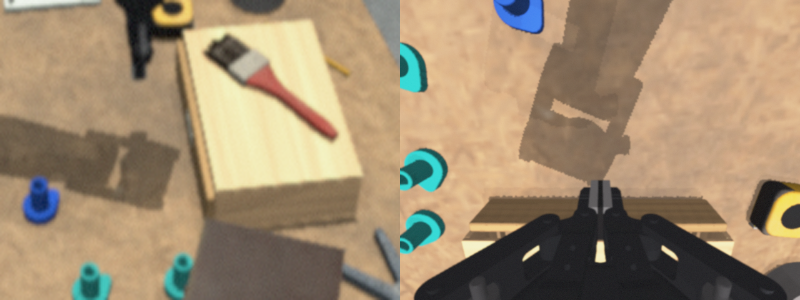

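```bash
python3 - <<'E'
from h import *
def prof(n,x0,xs,ys,z=.062):
    c,im=load(n)
    for yo in ys:
        P=np.array([[x0+.994*d+.111*yo,-.199-.111*(d+x0-.4966)/1+.994*yo,z] for d in xs])
        p=proj(c,P).astype(np.float32); v=cv2.remap(im,p[:,0].reshape(1,-1),p[:,1].reshape(1,-1),cv2.INTER_LINEAR)[0]
        print(n,yo,p[0].round(),[int(q) for q in v.mean(1)])
d=np.arange(-.02,.06,.002)
prof('w17',.4966,d,(.12,-.12)); prof('w19',.6466,d,(.12,-.12))
for n,y in(('w17',0),('w19',0)): print()
E
```

```text
w17 0.12 [541. 307.] [91, 89, 91, 95, 132, 184, 199, 194, 191, 186, 184, 185, 183, 184, 183, 178, 175, 175, 175, 175, 178, 179, 179, 179, 177, 179, 179, 181, 181, 181, 179, 175, 84, 36, 35, 37, 36, 34, 38, 37]
w17 -0.12 [ 84. 306.] [87, 86, 89, 87, 136, 190, 204, 206, 206, 202, 194, 193, 191, 189, 191, 192, 194, 195, 196, 196, 196, 189, 185, 187, 189, 188, 189, 189, 183, 182, 185, 187, 188, 191, 180, 58, 38, 39, 35, 35]
w19 0.12 [494. 335.] [84, 81, 86, 88, 85, 85, 83, 86, 89, 126, 172, 186, 184, 181, 171, 116, 97, 98, 98, 97, 91, 51, 35, 32, 33, 32, 34, 31, 32, 32, 35, 33, 35, 34, 36, 35, 40, 42, 40, 40]
w19 -0.12 [147. 335.] [83, 85, 83, 82, 80, 79, 81, 83, 84, 129, 176, 194, 196, 196, 183, 133, 120, 121, 121, 116, 96, 59, 33, 32, 34, 33, 33, 34, 35, 35, 33, 34, 33, 32, 35, 34, 37, 40, 41, 36]
```

```bash
python3 - <<'E'
from h import *
def prof(n,x0,xs,yo,z):
    c,im=load(n); P=np.array([[x0+.994*d+.111*yo,-.199-.111*(d+x0-.4966)+.994*yo,z] for d in xs])
    p=proj(c,P).astype(np.float32); v=cv2.remap(im,p[:,0].reshape(1,-1),p[:,1].reshape(1,-1),cv2.INTER_LINEAR)[0]
    print(n,yo,[int(q) for q in v.mean(1)])
d=np.arange(-.03,.04,.002)
for n in('w11','w10','w9'):
    for yo in(-.05,-.09): prof(n,.6566,d,yo,.076)
E
```

```text
w11 -0.05 [207, 208, 201, 199, 193, 191, 192, 184, 122, 126, 132, 134, 133, 137, 134, 106, 193, 202, 202, 204, 201, 200, 197, 192, 192, 200, 202, 200, 201, 203, 206, 204, 203, 199, 199]
w11 -0.09 [204, 208, 201, 199, 196, 194, 195, 183, 128, 120, 124, 129, 133, 137, 133, 113, 194, 202, 203, 203, 202, 201, 198, 196, 193, 195, 199, 202, 202, 203, 205, 203, 202, 200, 199]
w10 -0.05 [200, 205, 205, 206, 208, 205, 197, 193, 190, 191, 189, 161, 129, 131, 133, 115, 195, 201, 202, 202, 200, 199, 195, 192, 191, 198, 201, 200, 199, 202, 205, 203, 201, 199, 198]
w10 -0.09 [120, 122, 132, 143, 150, 144, 131, 126, 126, 125, 124, 121, 119, 122, 128, 113, 194, 202, 202, 202, 201, 199, 196, 194, 192, 193, 198, 202, 200, 202, 204, 203, 201, 200, 199]
w9 -0.05 [204, 207, 206, 208, 203, 199, 193, 192, 192, 177, 127, 130, 133, 135, 139, 101, 200, 204, 203, 203, 201, 200, 197, 193, 193, 201, 202, 201, 201, 203, 206, 205, 203, 201, 200]
w9 -0.09 [123, 135, 141, 150, 138, 132, 130, 126, 129, 123, 125, 122, 129, 131, 136, 95, 160, 193, 204, 203, 201, 200, 199, 196, 193, 194, 199, 202, 201, 204, 205, 204, 202, 201, 200]
```

```bash
python3 - <<'E'
from h import *
c=cam('scene'); ctrl.read_camera('scene')
for t in('cam_0','blank_0'): print(t,[(round(d['p'],2),onz(c,np.array(d['xy'])*[640,480],.04)[0,:2].round(3).tolist()) for d in ctrl.boxes_of(t,'scene')])
print(ctrl.sign_off())
E
```

```text
cam_0 [(0.9, [0.421, -0.39]), (0.83, [0.457, 0.263]), (0.57, [0.53, 0.295]), (0.56, [0.529, 0.21])]
blank_0 [(0.41, [0.703, -0.127])]
the job is handed in; nothing more can be done
None
```

The job is handed in: all three cams present are seated hub up on their own spindles, the three blanks were standing in the drawer before I pushed it, and the drawer is home. I judged the drawer shut from a firm stop at 39 N and the front board measuring flush with the case, and I viewed 16 pictures where the limit was 14.

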